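# Widen an inspection lane by its spring-button strut and feed in the board carrier

## Robot

A 6-joint arm with a two-finger parallel gripper is mounted at the origin on the work surface. World frame = base frame: x ahead of the robot, y to its left, z up, the work surface at z = 0. Lengths are in m, angles in degrees, forces in N, time in s.
With the tool pointing down it reaches from about 0.25 to 0.725 m from the base axis. Payload 9.7 kg.
Tool frame: the origin (TCP) lies on the centre line of the jaws, within the pads' length; the fingertips stand 19 mm ahead of it and the grasp point (between the pads) is the TCP; z points along the fingers, y is the direction in which the jaws open and shut (so a half turn about z gives the same grasp; the last joint's range is limited). The gripper opens to 85 mm and grips with 20 to 120 N. Pads are 22 mm wide; open, the fingers measure 114 mm over their backs; the gripper's body (76 mm by 85 mm) begins 54 mm behind the grasp point. The pads swing forward as they close: fully open they stand 13 mm farther back than shut.
Start: joints at [-66.578, 4.979, 10.078, 95.1, 0, 90], TCP at [0.219, -0.505, 0.25] pointing down, gripper open.
Joint ranges: [-179.16, 179.16], [-48.56, 103.87], [-65.8, 70.77], [-126.05, 130.52], [-82.76, 87.17], [-180, 180]. Speed limits (degrees/s): [127.2, 127.2, 147.25, 180, 180, 180].

## Interface

Orientations are given as [roll, pitch, yaw] about the fixed x, y, z axes, in that order (R = Rz(yaw) Ry(pitch) Rx(roll)).
In Python, from workcell import bot gives the robot as it stands.
- The arm moves only by the tool servo_tool, never from a script. Its argument "motion" is a list that holds one entry, the list of rows, each a list of 6 numbers: the shift along the tool's x, y, z in mm, then the turn, a rotation vector about the tool's x, y, z in rad. A call has 1 to 5 rows; each row shifts and turns the commanded pose from where the row before left it, along the tool's axes as they then stand; what a row does not reach is not made up. A row lasts 1/10 s, in which the tool goes at most 50 mm and 8.59 degrees, less where a joint would pass 70% of its speed; a pose out of reach is approached as far as the arm can. A call is refused whole if a number of a shift passes 50 or a number of a turn 0.15, either way. A call with a gripper value outside its range is refused whole. "gripper" is the finger opening in mm, from 0 to 85.4, set as the call begins (left out, the last holds). The fingers move at their own pace and stop on an object; "newtons" is the grip in N (left out, the last holds). Time passes only in rows, so rows that do not move let the fingers close. It gives the time, the measured TCP pose, the force and the opening at its end, in the units of the state.
- bot.get_obs(): the state, without advancing time (a new reading comes with each control period).
- bot.camera(name): name is "side" or "top" or "wrist"; returns a dict with "color" (400x640x3 uint8, red, green, blue), "fx", "fy", "cx", "cy" (pixels), "R" (3x3) and "t" (3): a world point X has camera coordinates R X + t. Camera axes: x right, y down, z forward; pixel columns grow to the right and rows downward; lengths in m; the calibration is good to about 2 mm. A picture is of the moment at which its call begins. There is no depth.
- bot.job_done(): hands the job in, once; it reports no verdict.
Trained networks look in a picture, given as the dict that the camera call returned (one of the last four; its "shot" number tells which), for a name from the list of things; names that differ only in an ending like _2 or _b are one class to them, and where a whole thing is asked for, a point or a joint stands for the part that bears it (a point fixed in the world has none). Each returns a list of dicts, best first, with "confidence" (0 to 1); they miss things now and then, are a little off and sometimes report something else, mostly with a low value. They report only what shows in the picture. A call takes as long as a camera call.
- bot.look_for(picture, label): "rect" ([left, top, width, height] in pixels, round what is visible of it).
The state is a dict: "time": time; "q": joint angles; "qd": joint speeds; "joint_efforts": joint torques, N m; "ee_pos": TCP position; "tcp_rot": TCP orientation; "wrist_force": force on the tool from outside, world axes, zero at the start; "torque": the same for the moment, N m; "opening": finger opening in m.
Only numpy, scipy, OpenCV 4.12 (cv2) and the standard library are available. Lean on these libraries where they do the work, as an engineer would, in place of code of your own. Each camera call takes 0.05 s, during which the arm holds its last target.

## Task

Change the camera's inspection lane over to the wide board carrier. Press down the orange spring button on the telescopic strut and slide it outward, together with the grey movable guide rail, until it pops up and locks in the next hole. Then push the loaded black carrier into the widened lane, under the camera, fully home against the red end stop, and swing the yellow keeper gate shut behind it; do not bump the camera, and leave everything else on the bench where it is.

Things in the scene. Friction and masses are not known exactly. Their poses are not given: they have to be found in the camera images.
- station: The fixed inspection lane on an aluminium base plate, its top at z = 12 mm. Origin: on the bench at the lane's mouth, on the centre line of the lane when wide. Its +y is the feed direction, +x across the lane away from the strut; 'station' positions below are in this frame, in mm. The plate runs from y = -285 to 315, x = -85 to 110, so a carrier slides on it all the way in.
- stop_face (a point): On the red end stop's face, station x = 0, y = 170, z = 25 mm. The stop spans x = -18 to 50, top at z = 38. A steel column 28 mm thick and 320 high stands beyond it at station x = 0, y = 270.
- far_rail (a point): Mouth end of the fixed dark-grey far rail's inner face, station x = 52, y = 5, z = 24 mm. That face runs along station y to 183; rail top at z = 36.
- near_rail (a point): Mouth end of the movable grey near rail's inner face, station y = 5, z = 24 mm; at x = -22 at the start, moving with the guide. 12 mm thick, it runs along y to 183, top at z = 36, and has a flared lead-in reaching 23 mm outward (-x) at y = -43.
- guide (a joint): Slide of the near rail with the strut's inner tube and orange button, m. 0 = narrow, first hole, lane 74 mm wide; it grows as the rail moves to station -x and the lane widens. Holes at 0, 0.030 and 0.060, with 1 mm of play each way. The next hole, 0.030, makes the lane 104 mm wide (rail face at x = -52). About 3 N of friction; locked while the button is up in a hole.
- release (a joint): Orange spring button: 0 = up, 0.007 m = fully pressed. Unlocks when pressed deeper than 4 mm; 2.8 N to start, 4.5 N at 4 mm, 5.6 N at the bottom. Its shoulder sits in the round holes of the strut's slotted tube: between holes it stays held down by itself at about 4 mm, and springs up to 0 at a hole, unless kept pressed: then it can be slid past the hole.
- release_pad (a point): Centre of the upper surface of the button's pad, z = 67 mm when up; moves with button and guide (station x = -104 mm - guide, y = 50). Orange pad, 26 mm wide along station y, 54 long along x, with a raised rib 10 mm high and 6 thick across each x end: 42 mm between the ribs to press in, and the ribs can be pushed against.
- strut (a point): Middle of the top of the strut's fixed outer tube, station x = -142, y = 50, z = 54 mm. Aluminium, 30 mm square, it lies along station x from -83 to -201, below the button; a slot with three round holes runs along its top. A bracket 64 mm high stands at x = -201 to -225.
- carrier_mid (a point): The loaded carrier: black tray 100 mm wide (x), 170 long (y), 10 thick, about 0.4 kg, a raised bar 24 mm high and 12 thick along each short end, parts up to 36 mm high on its green board. Point: its centre, 12 mm above its underside; its y axis points to the end that goes in first. It starts on the plate before the mouth. Home: station x = 0, y = 85 mm.
- gate (a joint): Yellow keeper gate, rad: an arm 94 mm long, 8 thick, z = 14 to 36 mm, on a vertical pivot post (18 thick, 46 high) at station x = 61, y = -8. 0 = open, along station -y from the pivot; negative = further outward (+x); 1.571 = shut, along station -x, across the lane 4 mm behind a carrier that is home. Stiff (0.06 N m), stays where left. Limits -0.5, 1.571.
- gate_peg (a point): Black upright peg near the gate's free end, 12 mm thick, 86 mm from the pivot, standing from z = 36 to 60 mm; this point is half-way up it.
- camera: Inspection camera with a ring light, fixed over the lane; its origin is the station's. The head hangs at station x = 0, y = 115, 72 mm in diameter, from z = 130 to 290 mm; its bar runs from there to the column at z = 194. It must not be bumped.
- spare_carrier: Bystander: a narrow empty carrier, 72 x 170 x 24 mm.
- spool: Bystander: spool of solder, 58 mm across, 45 high, beside the strut.
- driver: Bystander: red screwdriver, 170 mm.
- ipa: Bystander: clear bottle, 56 mm across, 130 high.
- flux: Bystander: amber jar, 44 mm across, 50 high, on the plate by the camera column.
- power_bank: Bystander: black power bank, 140 x 66 x 22 mm.
- brush: Bystander: brush, 160 mm, beside the strut.
- parts_tray: Bystander: blue parts tray, 100 x 140 x 25 mm.

How it is judged (in metres and radians):
On the way, in this order (a step that is already met when the one before it is completed fails the run):
1. the button is pressed and the strut has left its first hole (value of joint release above 0.003 m and value of joint guide above 0.006 m), for 0.1 s.
2. the button has popped up in the next hole (value of joint guide between 0.027 and 0.033 m and value of joint release below 0.0025 m), for 0.2 s.
3. the carrier is well into the lane (y of carrier_mid in the frame of station above 0.055 m and x of carrier_mid in the frame of station between -0.008 and 0.008 m), for 0.1 s.
At the end, for the whole second after the job is handed in: The guide stands in the second hole (0.030 m, 3 mm either way) with the button up (less than 2.5 mm down); the carrier lies flat in the lane, not more than 6 mm short of the end stop; the gate is shut (beyond 1.45 rad) (all of step 2 and y of carrier_mid in the frame of station between 0.079 and 0.089 m and x of carrier_mid in the frame of station between -0.006 and 0.006 m and height (world z) of carrier_mid below 0.028 m and angle between carrier_mid's own z axis and vertical below 0.06 rad and value of joint gate above 1.45 rad); the robot touches nothing.
It fails at once if the camera is bumped (contact force between camera and anything else above 3 N).
It fails at once if a bystander is moved more than 20 mm (distance of any of spare_carrier, spool, driver, ipa, flux, power_bank, brush, parts_tray from where it was at the start of the episode above 0.02 m).
It also fails if it takes over 72 s, if anything falls off the work surface, if the arm or the gripper's body presses on something with over 40 N, if the wrist force passes 120 N, or if a joint passes its speed limit or range.

## Working session

There is one attempt and no reset: what is moved stays moved. The work goes in short steps, Python scripts to look and compute and a tool call to move; the robot and the scene stay as the last step left them, time stands still between calls to the robot, and variables do not carry over. Pictures are saved under pics/ and viewed, and the job is handed in when it is done.

Besides the shell and the picture viewer there is one more tool, called after "Request:" by a JSON object that holds its "op" and its "data", one argument or row to a line. servo_tool: Moves the arm, as the interface text tells. Its arguments: {"type":"object","properties":{"motion":{"type":"array","items":{"type":"array","items":{"type":"array","items":{"type":"number"}}}},"gripper":{"type":"number"},"newtons":{"type":"number"}},"required":["motion"]}

```bash
mkdir -p pics; ls; python3 - <<'E'
from workcell import bot
import cv2, pickle
o=bot.get_obs(); print(o)
for n in ("side","top","wrist"):
    p=bot.camera(n); cv2.imwrite(f"pics/{n}0.png",p["color"][:,:,::-1]); pickle.dump(p,open(f"pics/{n}0.pkl","wb"))
    print(n,{k:p[k] for k in p if k!="color"})
E
```

```text
pics
{'time': 0.0, 'q': array([-6.65764715e+01,  5.01020035e+00,  1.00342588e+01,  9.50993978e+01,
        1.93600608e-04,  8.99997800e+01]), 'qd': array([ 0.04989194,  0.04772503,  0.06017526,  0.02431527,  0.12720362,
       -0.07415898]), 'joint_efforts': array([-5.24559189e-03, -5.20389318e+01,  4.64802647e+01,  1.64346228e-02,
       -1.80424149e-04, -6.05327244e-06]), 'ee_pos': array([ 0.21855773, -0.50448636,  0.24958994]), 'tcp_rot': array([-1.79924661e+02, -1.93889740e-04,  2.34237482e+01]), 'wrist_force': array([-0.24850757, -0.49970498,  0.54234127]), 'torque': array([-0.07675474,  0.02161147, -0.0030249 ]), 'opening': 0.08544037352136626}
side {'fx': 376.14957337574964, 'fy': 376.14957337574964, 'cx': 321.48708615017324, 'cy': 200.2835694144582, 'R': array([[-0.97992783, -0.19865647, -0.01664496],
       [-0.11141968,  0.61501337, -0.78060503],
       [ 0.16530911, -0.76308201, -0.62480296]]), 't': array([0.5269114 , 0.12828981, 1.34207846]), 'shot': 1}
top {'fx': 509.3072197061474, 'fy': 509.3072197061474, 'cx': 305.75712491125773, 'cy': 195.91231586168084, 'R': array([[-0.01616536, -0.99986763,  0.0018462 ],
       [-0.99347503,  0.01585347, -0.11294264],
       [ 0.11289842, -0.00365991, -0.99359979]]), 't': array([-0.00922042,  0.55024139,  1.60263713]), 'shot': 2}
wrist {'fx': 346.0176719313081, 'fy': 346.0176719313081, 'cx': 316.20146885697915, 'cy': 198.47185722099016, 'R': array([[ 3.97360116e-01, -9.17662463e-01, -7.35837838e-04],
       [-8.69917718e-01, -3.76941039e-01,  3.18054426e-01],
       [-2.92143976e-01, -1.25742025e-01, -9.48072171e-01]]), 't': array([-0.55025831, -0.03956697,  0.38115391]), 'shot': 3}
```

View pics/side0.png

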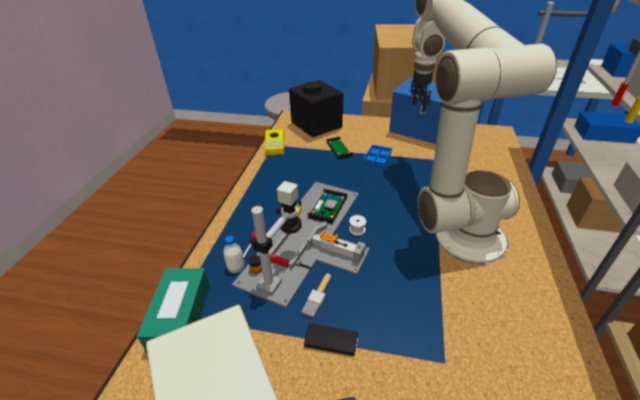

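View pics/top0.png

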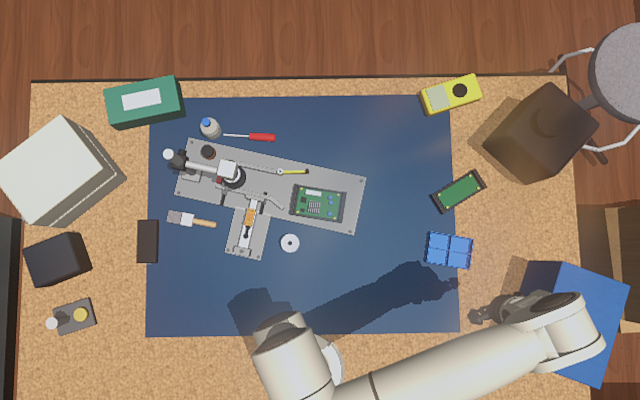

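View pics/wrist0.png

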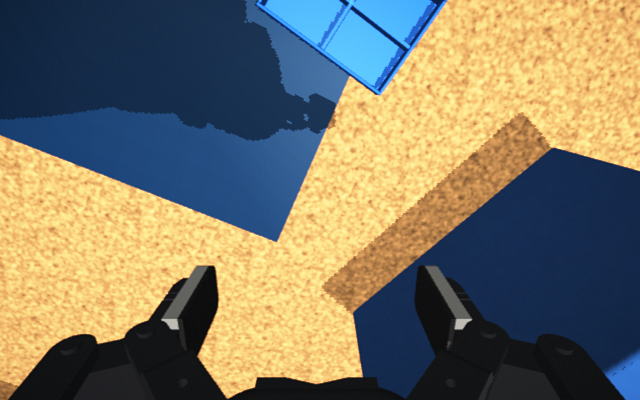

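```bash
python3 - <<'E'
import cv2
im=cv2.imread("pics/top0.png")
c=im[120:275,150:380]; cv2.imwrite("pics/top0z.png",cv2.resize(c,None,fx=3.4,fy=3.4,interpolation=cv2.INTER_CUBIC))
im=cv2.imread("pics/side0.png")
c=im[165:315,215:385]; cv2.imwrite("pics/side0z.png",cv2.resize(c,None,fx=4,fy=4,interpolation=cv2.INTER_CUBIC))
E
```

```text
(no output)
```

View pics/top0z.png

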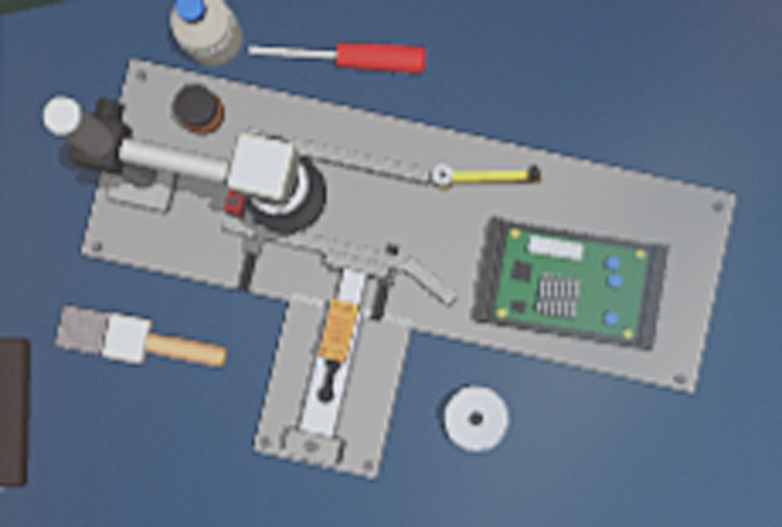

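View pics/side0z.png

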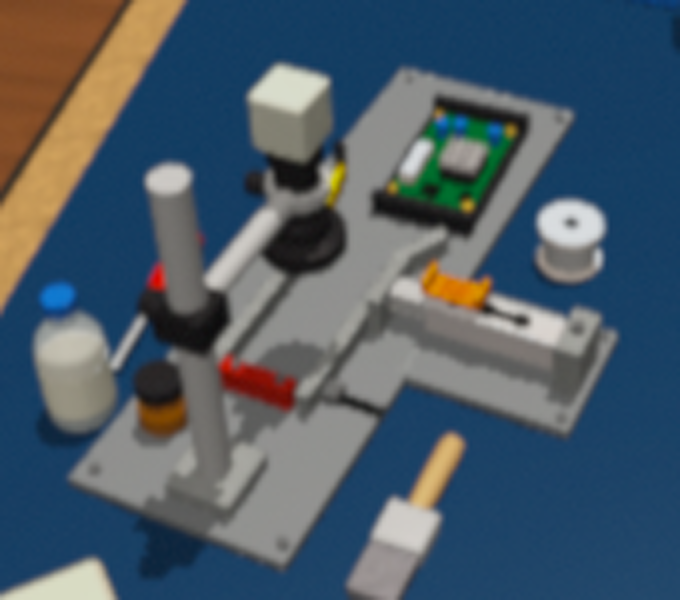

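```bash
cat > h.py <<'E'
import numpy as np, pickle
from scipy.spatial.transform import Rotation as Rn
def proj(p,X):
    X=np.atleast_2d(X); c=X@np.array(p["R"]).T+np.array(p["t"])
    return np.c_[p["fx"]*c[:,0]/c[:,2]+p["cx"],p["fy"]*c[:,1]/c[:,2]+p["cy"]]
def back(p,uv,z):
    R=np.array(p["R"]);t=np.array(p["t"]);C=-R.T@t
    d=R.T@np.array([(uv[0]-p["cx"])/p["fx"],(uv[1]-p["cy"])/p["fy"],1]); return C+d*(z-C[2])/d[2]
def st(pose,P):
    P=np.atleast_2d(P).astype(float)/1000; c,s=np.cos(pose[2]),np.sin(pose[2])
    return np.c_[pose[0]+c*P[:,0]-s*P[:,1],pose[1]+s*P[:,0]+c*P[:,1],P[:,2]]
E
python3 - <<'E'
from h import *
from scipy.optimize import least_squares
top=pickle.load(open("pics/top0.pkl","rb"));side=pickle.load(open("pics/side0.pkl","rb"))
tz=lambda u,v:(150+(u-1.2)/3.4,120+(v-1.2)/3.4)
sz=lambda u,v:(215+(u-1.5)/4,165+(v-1.5)/4)
T=[((110,315,12),tz(131,60)),((110,-285,12),tz(736,194)),((-85,-285,12),tz(693,392)),((-85,315,12),tz(83,255)),((61,-8,46),tz(443,175)),((-104,50,67),tz(339,331))]
S=[((-85,-285,12),sz(573,115)),((110,-285,12),sz(405,68)),((110,315,12),sz(70,478)),((-85,315,12),sz(283,565)),((-104,50,67),sz(457,287))]
def res(x,w=(1,1)):
    a=proj(top,st(x,[i[0] for i in T]))-[i[1] for i in T]; b=proj(side,st(x,[i[0] for i in S]))-[i[1] for i in S]
    return np.r_[w[0]*a.ravel(),w[1]*b.ravel()]
for w in((1,1),(1,0),(0,1)):
    r=least_squares(lambda x:res(x,w),[0.5,0.1,-0.2]); print(w,r.x,np.degrees(r.x[2])); print(res(r.x).reshape(-1,2).round(1).tolist())
r=least_squares(res,[0.5,0.1,-0.2]);
# carrier corners, bar tops z=36
q=[back(top,tz(*a),.036) for a in((497,217),(667,243),(652,350),(472,320))]
c,s=np.cos(r.x[2]),np.sin(r.x[2])
for a in q:
    d=a[:2]-r.x[:2]; print((np.array([c*d[0]+s*d[1],-s*d[0]+c*d[1]])*1000).round(1))
pts={k:st(r.x,v)[0].round(4) for k,v in dict(pad=(-104,50,67),home=(0,85,24),peg=(61,-94,48),shut=(-25,-8,48),carr=(0,-180,24),cam=(0,115,130)).items()}
print(pts)
from workcell import bot
for n in("top","side"):
    p=bot.camera(n)
    for l in("carrier_mid","gate","release_pad","gate_peg"): print(n,l,[(d["confidence"],np.round(d["rect"],1).tolist()) for d in bot.look_for(p,l)[:2]])
E
```

```text
(1, 1) [ 0.57065968  0.08645642 -0.23771086] -13.61982874489056
[[-0.4, 0.2], [0.2, 0.5], [0.3, 0.7], [-1.1, 0.3], [-0.3, 0.4], [-0.1, 0.4], [-0.1, -1.1], [-1.1, -0.7], [-0.9, -0.7], [0.2, -0.8], [-0.7, -0.1]]
(1, 0) [ 0.57203651  0.08563575 -0.23687375] -13.5718662581564
[[-0.2, -0.2], [0.4, -0.0], [0.6, 0.2], [-0.8, -0.0], [-0.1, -0.0], [0.2, -0.1], [-0.4, -1.3], [-1.4, -0.8], [-1.1, -0.9], [-0.1, -1.1], [-1.0, -0.3]]
(0, 1) [ 0.56808736  0.08892451 -0.24101252] -13.809000309816689
[[-1.0, 0.7], [-0.5, 1.6], [-0.6, 1.8], [-1.9, 0.8], [-1.0, 1.2], [-1.0, 1.1], [0.7, -0.6], [-0.4, -0.3], [-0.6, -0.1], [0.5, 0.0], [-0.2, 0.6]]
[ 36.2 -66.6]
[  47.3 -228.3]
[ -54.3 -235.9]
[-63.9 -65.4]
{'pad': array([0.4814, 0.1595, 0.067 ]), 'home': array([0.5907, 0.1691, 0.024 ]), 'peg': array([ 0.6078, -0.0193,  0.048 ]), 'shut': array([0.5445, 0.0846, 0.048 ]), 'carr': array([ 0.5283, -0.0885,  0.024 ]), 'cam': array([0.5977, 0.1982, 0.13  ])}
top carrier_mid [(0.94, [290.0, 185.2, 53.6, 37.4])]
top gate [(0.27, [215.4, 183.2, 69.2, 42.5])]
top release_pad [(0.69, [244.8, 209.0, 8.3, 17.2])]
top gate_peg []
side carrier_mid [(0.87, [308.1, 188.9, 41.5, 33.8])]
side gate [(0.53, [299.6, 199.3, 5.0, 16.1])]
side release_pad [(0.57, [321.7, 229.3, 17.1, 13.3])]
side gate_peg [(0.44, [297.9, 202.8, 3.7, 13.1])]
```

Request:
{"op": "servo_tool", "data": {
  "motion": [
    [[0,0,0,0,0,0.148],[0,0,0,0,0,0.148],[0,0,0,0,0,0.148],[0,0,0,0,0,0.148],[0,0,0,0,0,0.148]]
  ],
  "gripper": 0
}}

```text
time: 1.15
ee_pos: [0.2186, -0.5047, 0.2503]
tcp_rot: [180.0, -0.0, -19.3]
wrist_force: [-0.0, -0.2, -0.3]
opening: 0.0126
```

Request:
{"op": "servo_tool", "data": {
  "motion": [
    [[0,0,0,0,0,0.148],[0,0,0,0,0,0.148],[0,0,0,0,0,0.148],[0,0,0,0,0,0.148],[0,0,0,0,0,0.148]]
  ]
}}

```text
time: 1.65
ee_pos: [0.2186, -0.5047, 0.2503]
tcp_rot: [180.0, -0.0, -61.7]
wrist_force: [-0.1, 1.0, 0.4]
opening: -0.0002
```

Request:
{"op": "servo_tool", "data": {
  "motion": [
    [[0,0,0,0,0,0.148],[0,0,0,0,0,0.148],[0,0,0,0,0,0.148],[0,0,0,0,0,0.148],[0,0,0,0,0,0.145]]
  ]
}}

```text
time: 2.15
ee_pos: [0.0466, -0.5354, 0.2503]
tcp_rot: [-172.8, 2.1, -88.6]
wrist_force: [0.3, -0.4, 0.6]
opening: -0.0002
```

Request:
{"op": "servo_tool", "data": {
  "motion": [
    [[-20,-3,0,0,0,0],[-44,-6.6,0,0,0,0],[-44,-6.6,0,0,0,0],[-44,-6.6,0,0,0,0],[-44,-6.6,0,0,0,0]]
  ]
}}

```text
time: 2.65
ee_pos: [0.0529, -0.3376, 0.261]
tcp_rot: [-172.1, 2.0, -87.2]
wrist_force: [-0.2, -0.6, 0.2]
opening: 0.0001
```

Request:
{"op": "servo_tool", "data": {
  "motion": [
    [[-44,-6.6,0,0,0,0],[-44,-6.6,0,0,0,0],[-44,-6.6,0,0,0,0],[-44,-6.6,0,0,0,0],[-44,-6.6,0,0,0,0]]
  ]
}}

```text
time: 3.15
ee_pos: [0.0493, -0.1221, 0.2766]
tcp_rot: [-171.0, 2.6, -86.3]
wrist_force: [-10.2, 86.7, 18.9]
opening: 0.0
```

```bash
python3 - <<'E'
from workcell import bot
import cv2
for n in ("side","top"):
    p=bot.camera(n); cv2.imwrite(f"pics/{n}1.png",p["color"][:,:,::-1])
o=bot.get_obs(); print({k:(v.round(3) if hasattr(v,'round') else v) for k,v in o.items()})
E
```

```text
{'time': 3.25, 'q': array([-86.382, -48.497, -24.436, 116.696,   8.975, 179.942]), 'qd': array([-0.118, -0.278,  0.363, -5.674, -0.213, -0.028]), 'joint_efforts': array([ 0.069,  6.914, 41.082,  2.33 ,  0.56 ,  0.   ]), 'ee_pos': array([ 0.049, -0.123,  0.276]), 'tcp_rot': array([-171.022,    2.625,  -86.325]), 'wrist_force': array([ 0.15 , -0.023,  0.257]), 'torque': array([-0.09 ,  0.128,  0.012]), 'opening': -0.0001506658593118837}
```

View pics/side1.png

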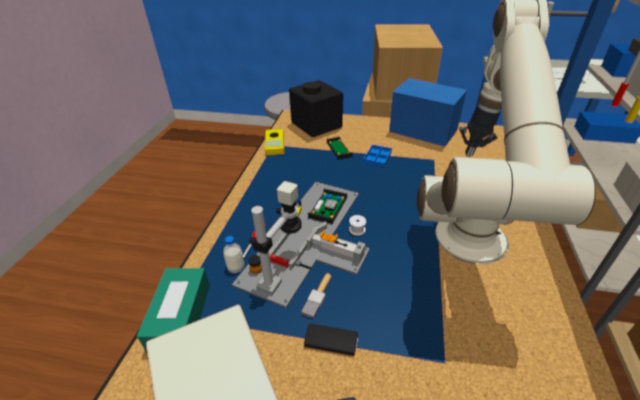

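View pics/top1.png

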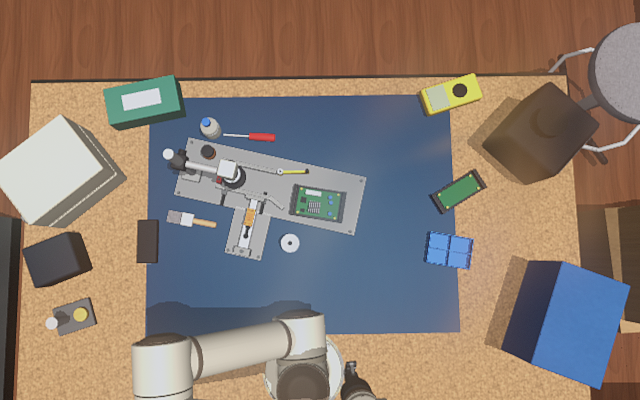

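```bash
cat >> h.py <<'E'
def rows(p0,R0,p1,R1,n,dec=(1,4),via=None):
    """n rows; straight line + shortest slerp"""
    w=(R0.inv()*R1).as_rotvec(); out=[]
    for i in range(n):
        out.append(None)
    wi=w/n; d=(np.array(p1)-np.array(p0))/n*1000
    R=R0; out=[]
    for i in range(n):
        out.append([*np.round(R.inv().apply(d),dec[0]).tolist(),*np.round(wi,dec[1]).tolist()]); R=R*Rn.from_rotvec(wi)
    return out
E
python3 - <<'E'
from workcell import bot
from h import *
o=bot.get_obs()
R0=Rn.from_euler('xyz',o['tcp_rot'],degrees=True)
r=rows(o['ee_pos'],R0,[0.06,-0.40,0.27],Rn.from_euler('xyz',[180,0,-50],degrees=True),10)
print(o['ee_pos'],o['tcp_rot']); 
for x in r: print(x)
E
```

```text
[ 0.04934417 -0.12280376  0.27625602] [-171.02229088    2.62495831  -86.32549102]
[27.7, 0.6, -0.7, -0.0166, -0.0005, -0.0636]
[27.6, 2.4, -0.7, -0.0166, -0.0005, -0.0636]
[27.4, 4.1, -0.7, -0.0166, -0.0005, -0.0636]
[27.1, 5.9, -0.6, -0.0166, -0.0005, -0.0636]
[26.7, 7.6, -0.5, -0.0166, -0.0005, -0.0636]
[26.1, 9.3, -0.4, -0.0166, -0.0005, -0.0636]
[25.5, 10.9, -0.3, -0.0166, -0.0005, -0.0636]
[24.7, 12.5, -0.1, -0.0166, -0.0005, -0.0636]
[23.9, 14.1, 0.1, -0.0166, -0.0005, -0.0636]
[23.0, 15.6, 0.4, -0.0166, -0.0005, -0.0636]
```

Request:
{"op": "servo_tool", "data": {
  "motion": [
    [[20,0,0,-0.016,0,-0.064],[28,2,-1,-0.016,0,-0.064],[28,4,-1,-0.016,0,-0.064],[28,6,0,-0.016,0,-0.064],[28,8,0,-0.016,0,-0.064]]
  ]
}}

```text
time: 3.75
ee_pos: [0.056, -0.2599, 0.2732]
tcp_rot: [-175.3, 0.1, -68.0]
wrist_force: [-0.6, -0.6, 0.7]
opening: 0.0
```

Request:
{"op": "servo_tool", "data": {
  "motion": [
    [[26,9,0,-0.016,0,-0.064],[26,11,0,-0.016,0,-0.064],[25,12,0,-0.016,0,-0.064],[24,14,0,-0.016,0,-0.064],[23,15,0,-0.018,0,-0.064]]
  ]
}}

```text
time: 4.25
ee_pos: [0.0633, -0.3985, 0.2708]
tcp_rot: [179.9, -0.7, -49.7]
wrist_force: [0.6, -0.3, -0.5]
opening: 0.0002
```

```bash
python3 - <<'E'
from workcell import bot
from h import *
o=bot.get_obs()
R0=Rn.from_euler('xyz',o['tcp_rot'],degrees=True)
print(o['ee_pos'].round(4),o['tcp_rot'].round(2),o['q'].round(1))
# constant yaw rate path: from here to waypoint (.30,-.30,.27) yaw 100 then hover
y0=o['tcp_rot'][2]; e=Rn.from_euler('xyz',[180,0,y0],degrees=True)
print((R0.inv()*e).as_rotvec().round(4))
pose=[.5707,.0865,-.2377]
def leg(p0,p1,ya,yb,n):
    d=(np.array(p1)-p0)/n*1000
    for i in range(n):
        a=np.radians(ya+(yb-ya)*i/n)
        R=Rn.from_euler('xyz',[180,0,np.degrees(a)],degrees=True)
        print([*R.inv().apply(d).round(1).tolist(),0,0,round(-np.radians((yb-ya)/n),4)])
leg(o['ee_pos'],[.28,-.30,.26],y0,100,20); print()
h=st(pose,(-104,0,260))[0]; print(h)
leg(np.array([.28,-.30,.26]),h,100,256.38,20)
E
```

```text
[ 0.0633 -0.3985  0.2708] [179.86  -0.67 -49.67] [-81.1 -14.9  -6.1  98.2   0.2 148.5]
[ 0.0024 -0.0117 -0.    ]
[3.3, -11.4, 0.5, 0, 0, np.float64(-0.1306)]
[4.7, -10.9, 0.5, 0, 0, np.float64(-0.1306)]
[6.1, -10.2, 0.5, 0, 0, np.float64(-0.1306)]
[7.4, -9.3, 0.5, 0, 0, np.float64(-0.1306)]
[8.5, -8.3, 0.5, 0, 0, np.float64(-0.1306)]
[9.5, -7.1, 0.5, 0, 0, np.float64(-0.1306)]
[10.4, -5.8, 0.5, 0, 0, np.float64(-0.1306)]
[11.1, -4.4, 0.5, 0, 0, np.float64(-0.1306)]
[11.5, -2.9, 0.5, 0, 0, np.float64(-0.1306)]
[11.8, -1.4, 0.5, 0, 0, np.float64(-0.1306)]
[11.9, 0.2, 0.5, 0, 0, np.float64(-0.1306)]
[11.8, 1.7, 0.5, 0, 0, np.float64(-0.1306)]
[11.5, 3.2, 0.5, 0, 0, np.float64(-0.1306)]
[10.9, 4.7, 0.5, 0, 0, np.float64(-0.1306)]
[10.2, 6.1, 0.5, 0, 0, np.float64(-0.1306)]
[9.4, 7.4, 0.5, 0, 0, np.float64(-0.1306)]
[8.3, 8.5, 0.5, 0, 0, np.float64(-0.1306)]
[7.1, 9.5, 0.5, 0, 0, np.float64(-0.1306)]
[5.8, 10.4, 0.5, 0, 0, np.float64(-0.1306)]
[4.4, 11.0, 0.5, 0, 0, np.float64(-0.1306)]

[0.46962426 0.11098866 0.26      ]
[18.6, 12.9, 0.0, 0, 0, np.float64(-0.1365)]
[16.7, 15.3, 0.0, 0, 0, np.float64(-0.1365)]
[14.4, 17.4, 0.0, 0, 0, np.float64(-0.1365)]
[11.9, 19.2, 0.0, 0, 0, np.float64(-0.1365)]
[9.2, 20.7, 0.0, 0, 0, np.float64(-0.1365)]
[6.3, 21.7, 0.0, 0, 0, np.float64(-0.1365)]
[3.3, 22.4, 0.0, 0, 0, np.float64(-0.1365)]
[0.2, 22.6, 0.0, 0, 0, np.float64(-0.1365)]
[-2.9, 22.4, 0.0, 0, 0, np.float64(-0.1365)]
[-5.9, 21.8, 0.0, 0, 0, np.float64(-0.1365)]
[-8.8, 20.8, 0.0, 0, 0, np.float64(-0.1365)]
[-11.6, 19.4, 0.0, 0, 0, np.float64(-0.1365)]
[-14.1, 17.7, 0.0, 0, 0, np.float64(-0.1365)]
[-16.4, 15.6, 0.0, 0, 0, np.float64(-0.1365)]
[-18.4, 13.2, 0.0, 0, 0, np.float64(-0.1365)]
[-20.0, 10.6, 0.0, 0, 0, np.float64(-0.1365)]
[-21.2, 7.8, 0.0, 0, 0, np.float64(-0.1365)]
[-22.1, 4.8, 0.0, 0, 0, np.float64(-0.1365)]
[-22.6, 1.8, 0.0, 0, 0, np.float64(-0.1365)]
[-22.6, -1.3, -0.0, 0, 0, np.float64(-0.1365)]
```

Request:
{"op": "servo_tool", "data": {
  "motion": [
    [[3.3,-11.4,0,0.0024,-0.0117,-0.131],[4.7,-10.9,0,0,0,-0.131],[6.1,-10.2,0,0,0,-0.131],[7.4,-9.3,0,0,0,-0.131],[8.5,-8.3,0,0,0,-0.131]]
  ]
}}

```text
time: 4.75
ee_pos: [0.1178, -0.3726, 0.271]
tcp_rot: [-180.0, -0.0, -12.0]
wrist_force: [0.9, 0.1, 0.1]
opening: 0.0003
```

Request:
{"op": "servo_tool", "data": {
  "motion": [
    [[9.5,-7.1,0,0,0,-0.131],[10.4,-5.8,0,0,0,-0.131],[11.1,-4.4,0,0,0,-0.131],[11.5,-2.9,0,0,0,-0.131],[11.8,-1.4,0,0,0,-0.131]]
  ]
}}

```text
time: 5.25
ee_pos: [0.172, -0.348, 0.2711]
tcp_rot: [180.0, -0.0, 25.5]
wrist_force: [0.1, 0.3, -0.1]
opening: -0.0001
```

Request:
{"op": "servo_tool", "data": {
  "motion": [
    [[11.9,0.2,0,0,0,-0.131],[11.8,1.7,0,0,0,-0.131],[11.5,3.2,0,0,0,-0.131],[10.9,4.7,0,0,0,-0.131],[10.2,6.1,0,0,0,-0.131]]
  ]
}}

```text
time: 5.75
ee_pos: [0.2262, -0.3234, 0.2711]
tcp_rot: [180.0, -0.0, 63.1]
wrist_force: [0.0, -1.0, 0.2]
opening: -0.0001
```

Request:
{"op": "servo_tool", "data": {
  "motion": [
    [[9.4,7.4,0,0,0,-0.131],[8.3,8.5,0,0,0,-0.131],[7.1,9.5,0,0,0,-0.131],[5.8,10.4,0,0,0,-0.131],[4.4,11.0,0,0,0,-0.131]]
  ]
}}

```text
time: 6.25
ee_pos: [0.2803, -0.2986, 0.2711]
tcp_rot: [180.0, -0.0, 100.6]
wrist_force: [0.0, -1.3, 0.3]
opening: 0.0001
```

Request:
{"op": "servo_tool", "data": {
  "motion": [
    [[18.6,12.9,0,0,0,-0.136],[16.7,15.3,0,0,0,-0.136],[14.4,17.4,0,0,0,-0.136],[11.9,19.2,0,0,0,-0.136],[9.2,20.7,0,0,0,-0.136]]
  ]
}}

```text
time: 6.75
ee_pos: [0.3271, -0.195, 0.2712]
tcp_rot: [179.9, 0.0, 139.6]
wrist_force: [0.6, 0.5, 0.1]
opening: 0.0003
```

Request:
{"op": "servo_tool", "data": {
  "motion": [
    [[6.3,21.7,0,0,0,-0.136],[3.3,22.4,0,0,0,-0.136],[0.2,22.6,0,0,0,-0.136],[-2.9,22.4,0,0,0,-0.136],[-5.9,21.8,0,0,0,-0.136]]
  ]
}}

```text
time: 7.25
ee_pos: [0.3743, -0.0922, 0.2713]
tcp_rot: [180.0, 0.1, 178.5]
wrist_force: [-0.6, -0.6, 0.8]
opening: 0.0001
```

Request:
{"op": "servo_tool", "data": {
  "motion": [
    [[-8.8,20.8,0,0,0,-0.136],[-11.6,19.4,0,0,0,-0.136],[-14.1,17.7,0,0,0,-0.136],[-16.4,15.6,0,0,0,-0.136],[-18.4,13.2,0,0,0,-0.136]]
  ]
}}

```text
time: 7.75
ee_pos: [0.4218, 0.0106, 0.2714]
tcp_rot: [180.0, 0.1, -142.5]
wrist_force: [0.5, -0.4, 0.1]
opening: -0.0001
```

Request:
{"op": "servo_tool", "data": {
  "motion": [
    [[-20.0,10.6,0,0,0,-0.136],[-21.2,7.8,0,0,0,-0.136],[-22.1,4.8,0,0,0,-0.136],[-22.6,1.8,0,0,0,-0.136],[-22.6,-1.3,0,0,0,-0.138]]
  ]
}}

```text
time: 8.25
ee_pos: [0.4695, 0.1133, 0.2714]
tcp_rot: [-180.0, 0.1, -103.4]
wrist_force: [0.3, -0.1, -0.7]
opening: 0.0002
```

```bash
python3 - <<'E'
from workcell import bot
import cv2,pickle
for n in ("side","wrist"):
    p=bot.camera(n); cv2.imwrite(f"pics/{n}2.png",p["color"][:,:,::-1]); pickle.dump(p,open(f"pics/{n}2.pkl","wb"))
o=bot.get_obs(); print({k:(v.round(4) if hasattr(v,'round') else v) for k,v in o.items() if k in('q','ee_pos','tcp_rot','time','wrist_force')})
E
```

```text
{'time': 8.35, 'q': array([ 1.36031e+01, -3.64240e+00,  3.67240e+00,  9.72937e+01,
        8.81000e-02, -6.29674e+01]), 'ee_pos': array([0.4698, 0.1141, 0.2708]), 'tcp_rot': array([ 1.799787e+02,  8.810000e-02, -1.034295e+02]), 'wrist_force': array([ 0.5153,  0.3022, -0.0697])}
```

View pics/side2.png

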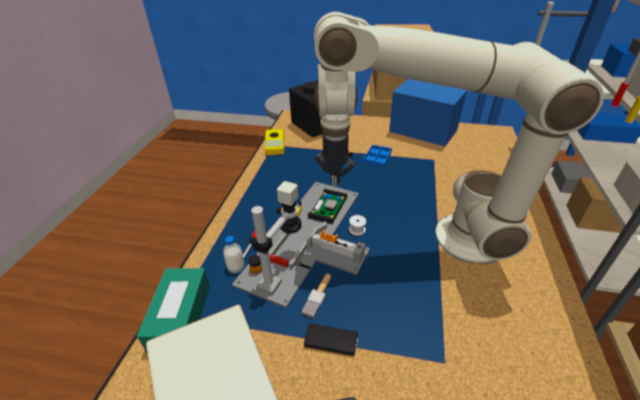

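View pics/wrist2.png

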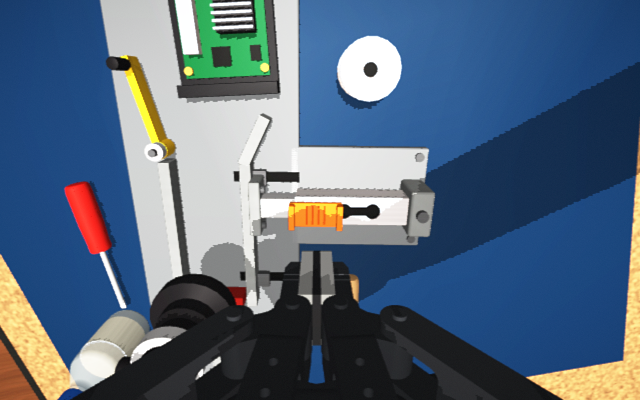

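```bash
python3 - <<'E'
import cv2
im=cv2.imread("pics/wrist2.png")
cv2.imwrite("pics/w2z.png",cv2.resize(im[40:310,100:450],None,fx=2.2,fy=2.2,interpolation=cv2.INTER_CUBIC))
E
```

```text
(no output)
```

View pics/w2z.png

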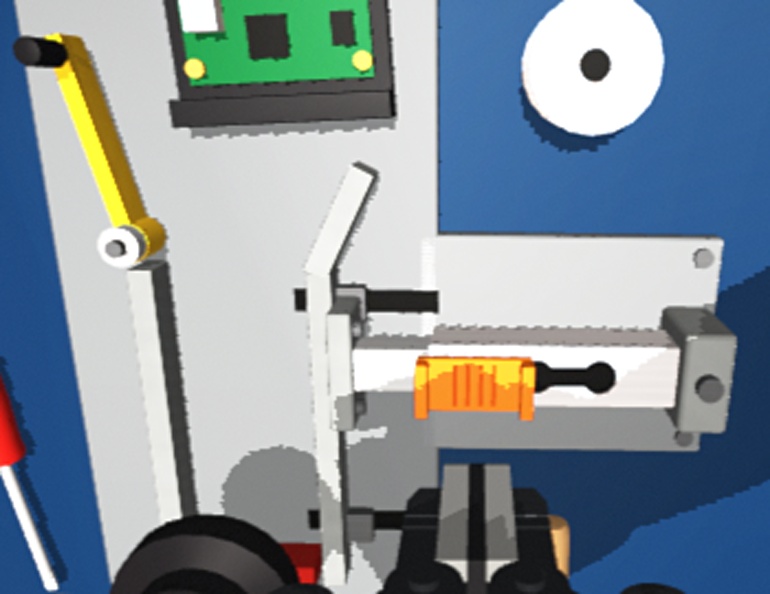

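```bash
python3 - <<'E'
from h import *
from scipy.optimize import least_squares
w=pickle.load(open("pics/wrist2.pkl","rb"))
z=lambda u,v:(100+(u-.6)/2.2,40+(v-.6)/2.2)
T=[((-77,63,77),z(415,418)),((-131,63,77),z(537,418)),((61,-8,46),z(119,247)),((52,5,36),z(162,264)),((-22,5,36),z(308,270)),((-34,5,36),z(330,271))]
E=[(z(438,20),z(438,220))]
def res(x):
    a=proj(w,st(x,[i[0] for i in T]))-[i[1] for i in T]
    pl=proj(w,st(x,[(-85,-150,12),(-85,-40,12)])); b=[np.interp(v,[pl[0,1],pl[1,1]],pl[:,0])-u for u,v in E[0]]
    return np.r_[a.ravel(),b]
r=least_squares(res,[.5707,.0865,-.2377]); print(r.x,np.degrees(r.x[2]),res(r.x).round(1))
x=r.x
def tost(X):
    d=X[:2]-x[:2];c,s=np.cos(x[2]),np.sin(x[2]); return np.array([c*d[0]+s*d[1],-s*d[0]+c*d[1]])*1000
print('peg top',tost(back(w,z(25,52),.060)),'peg base', tost(back(w,z(62,52),.036)))
print('carrier front bar top corners', tost(back(w,z(396,117),.036)),tost(back(w,z(171,125),.036)), 'inner',tost(back(w,z(393,90),.036)),tost(back(w,z(171,101),.036)))
from workcell import bot
print('tcp',tost(bot.get_obs()['ee_pos']))
E
```

```text
[ 0.57187592  0.08655722 -0.23515483] -13.473379016276226 [ 1.  -0.6 -0.5 -0.1  1.1 -0.7 -4.   2.  -0.3  0.   1.  -0.3  0.7  1. ]
peg top [ 82.77490806 -90.60803015] peg base [ 79.82721186 -91.69850815]
carrier front bar top corners [-66.32900392 -65.84973593] [ 35.56404638 -61.34682775] inner [-65.2657268  -77.36024614] [ 34.33395618 -71.68418786]
tcp [-105.69742984    2.99975687]
```

Request:
{"op": "servo_tool", "data": {
  "motion": [
    [[-22,0,0,0,0,0],[-25,0,0,0,0,0],[0,0,30,0,0,0],[0,0,40,0,0,0],[0,0,40,0,0,0]]
  ]
}}

```text
time: 8.85
ee_pos: [0.4803, 0.1579, 0.1605]
tcp_rot: [-179.9, 0.1, -103.9]
wrist_force: [0.4, 0.3, -0.6]
opening: 0.0002
```

Request:
{"op": "servo_tool", "data": {
  "motion": [
    [[0,0,30,0,0,0],[0,0,20,0,0,0],[0,0,13,0,0,0],[0,0,0,0,0,0]]
  ]
}}

```text
time: 9.25
ee_pos: [0.4793, 0.1576, 0.0971]
tcp_rot: [179.9, -0.0, -103.8]
wrist_force: [-0.3, -0.1, -0.7]
opening: -0.0
```

```bash
cat >> h.py <<'E'
P=[.5719,.0862,-.2360]
def tost(X,x=P):
    d=np.array(X)[:2]-x[:2];c,s=np.cos(x[2]),np.sin(x[2]); return (np.array([c*d[0]+s*d[1],-s*d[0]+c*d[1]])*1000).round(1)
def snap(name,tag,crop=None,f=1):
    from workcell import bot; import cv2
    p=bot.camera(name); im=p["color"][:,:,::-1]
    if crop: im=im[crop[1]:crop[3],crop[0]:crop[2]]
    cv2.imwrite(f"pics/{name}{tag}.png",cv2.resize(im,None,fx=f,fy=f,interpolation=cv2.INTER_CUBIC)); pickle.dump(p,open(f"pics/{name}{tag}.pkl","wb")); return p
def state():
    from workcell import bot
    o=bot.get_obs(); print(o['time'],'st',tost(o['ee_pos']),'z',o['ee_pos'][2].round(4),'rot',o['tcp_rot'].round(2),'F',o['wrist_force'].round(1),'open',round(o['opening'],4))
E
python3 - <<'E'
from h import *
state(); snap("wrist",3); snap("side",3,(280,180,400,280),6)
E
```

```text
9.25 st [-106.7   47.7] z 0.0971 rot [ 1.7988e+02 -1.0000e-02 -1.0384e+02] F [-0.3 -0.1 -0.7] open -0.0
```

View pics/wrist3.png

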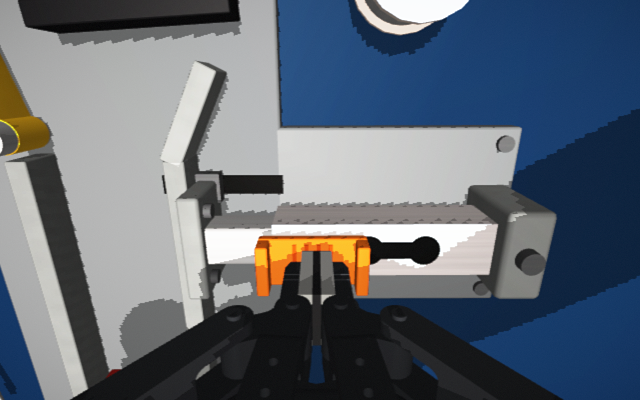

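View pics/side3.png

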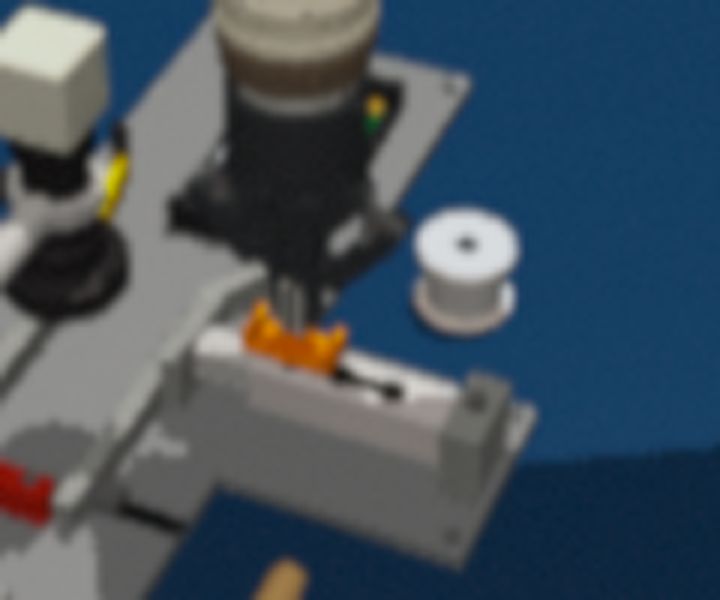

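Request:
{"op": "servo_tool", "data": {
  "motion": [
    [[-1,0,7,0,0,0],[0,0,5,0,0,0],[0,0,3,0,0,0],[0,0,2,0,0,0],[0,0,0,0,0,0]]
  ]
}}

```text
time: 9.85
ee_pos: [0.4809, 0.1593, 0.082]
tcp_rot: [-179.9, 0.1, -103.8]
wrist_force: [2.5, -1.2, 2.1]
opening: 0.0001
```

```bash
python3 - <<'E'
from h import *
state(); snap("side",4,(280,180,400,280),6)
E
```

```text
9.85 st [-105.5   49.8] z 0.082 rot [-1.7993e+02  1.0000e-01 -1.0375e+02] F [ 2.5 -1.2  2.1] open 0.0001
```

View pics/side4.png

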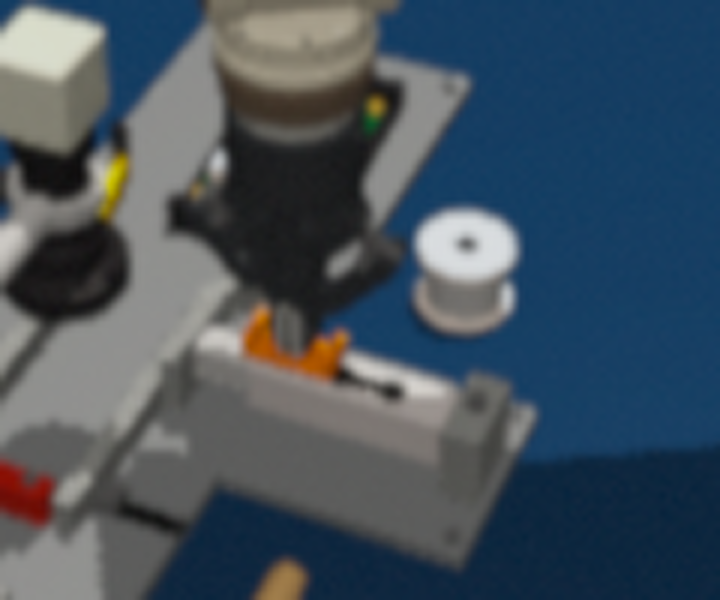

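Request:
{"op": "servo_tool", "data": {
  "motion": [
    [[0,0,2,0,0,0],[0,0,1,0,0,0],[0,0,1,0,0,0],[0,0,0,0,0,0]]
  ]
}}

```text
time: 10.3
ee_pos: [0.481, 0.1593, 0.0789]
tcp_rot: [-179.9, 0.1, -103.8]
wrist_force: [-0.3, -1.4, 12.8]
opening: 0.0
```

Request:
{"op": "servo_tool", "data": {
  "motion": [
    [[0,0,-1,0,0,0],[0,3,0,0,0,0],[0,4,0,0,0,0],[0,4,0,0,0,0],[0,4,0,0,0,0]]
  ]
}}

```text
time: 10.8
ee_pos: [0.4785, 0.16, 0.08]
tcp_rot: [-178.3, 0.0, -104.0]
wrist_force: [85.6, -25.2, -39.8]
opening: -0.0001
```

Request:
{"op": "servo_tool", "data": {
  "motion": [
    [[0,3,0,0,0,0],[0,0,0,0,0,0]]
  ]
}}

```text
time: 11.0
ee_pos: [0.4782, 0.1601, 0.0802]
tcp_rot: [-178.0, 0.0, -104.1]
wrist_force: [88.9, -24.2, -40.6]
opening: -0.0002
```

```bash
python3 - <<'E'
from h import *
state(); snap("wrist",5,(100,60,460,330),2.2); snap("side",5,(280,180,400,280),6)
E
```

```text
11.0 st [-108.4   50. ] z 0.0802 rot [-1.7802e+02  4.0000e-02 -1.0412e+02] F [ 88.9 -24.2 -40.6] open -0.0002
```

View pics/wrist5.png

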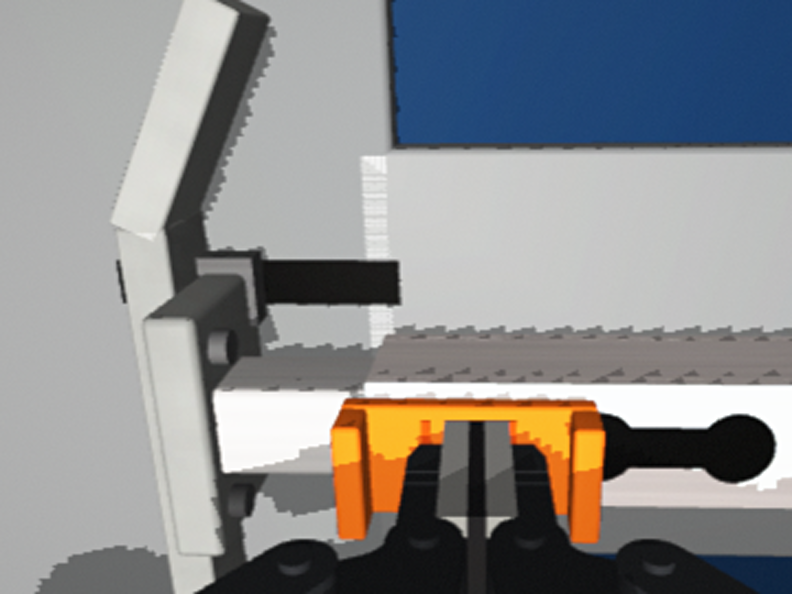

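View pics/side5.png

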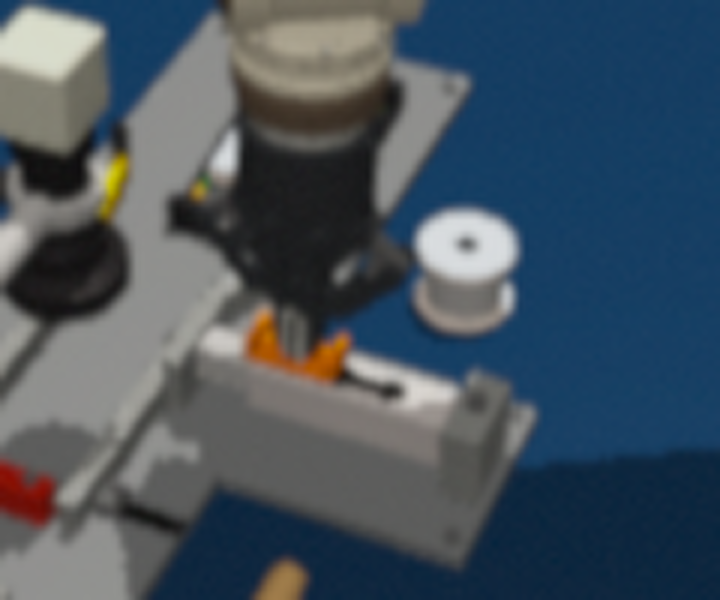

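Request:
{"op": "servo_tool", "data": {
  "motion": [
    [[0,-4,0,0,0,0],[0,-4,0,0,0,0],[0,-4,0,0,0,0],[0,0,0,0,0,0]]
  ]
}}

```text
time: 11.5
ee_pos: [0.4802, 0.1595, 0.0795]
tcp_rot: [-179.3, 0.1, -103.9]
wrist_force: [30.3, -8.2, -9.4]
opening: 0.0003
```

```bash
python3 - <<'E'
from h import *
for i in range(2): state();snap("wrist",6,(100,60,460,330),2.2)
E
```

```text
11.5 st [-106.3   49.8] z 0.0795 rot [-1.7934e+02  1.0000e-01 -1.0389e+02] F [30.3 -8.2 -9.4] open 0.0003
11.55 st [-106.3   49.8] z 0.0795 rot [-1.7932e+02  9.0000e-02 -1.0389e+02] F [30.6 -9.  -8.7] open -0.0
```

View pics/wrist6.png

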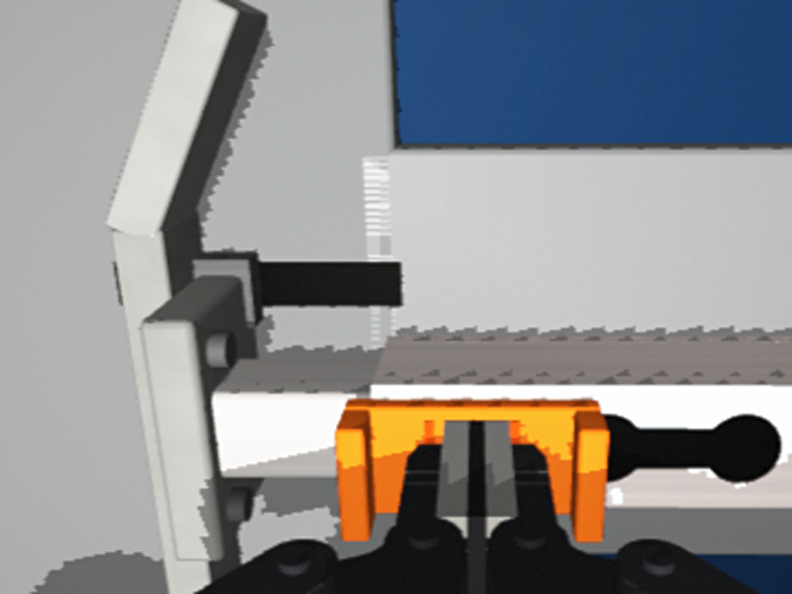

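Request:
{"op": "servo_tool", "data": {
  "motion": [
    [[0,-3,0,0,0,0],[0,0,0,0,0,0]]
  ]
}}

```text
time: 11.8
ee_pos: [0.4806, 0.1594, 0.0794]
tcp_rot: [-179.6, 0.1, -103.8]
wrist_force: [17.7, -4.5, -0.6]
opening: 0.0002
```

Request:
{"op": "servo_tool", "data": {
  "motion": [
    [[0,-2,0,0,0,0],[0,0,0,0,0,0]]
  ]
}}

```text
time: 12.0
ee_pos: [0.4809, 0.1593, 0.0793]
tcp_rot: [-179.8, 0.1, -103.8]
wrist_force: [7.6, -2.5, 4.2]
opening: -0.0003
```

Request:
{"op": "servo_tool", "data": {
  "motion": [
    [[0,0,-3,0,0,0],[0,0,0,0,0,0]]
  ]
}}

```text
time: 12.2
ee_pos: [0.4808, 0.1593, 0.0821]
tcp_rot: [-179.8, 0.1, -103.8]
wrist_force: [7.6, -2.2, 2.1]
opening: -0.0002
```

Request:
{"op": "servo_tool", "data": {
  "motion": [
    [[0,0,-3,0,0,0],[0,0,0,0,0,0]]
  ]
}}

```text
time: 12.4
ee_pos: [0.4796, 0.1594, 0.0849]
tcp_rot: [-180.0, 0.1, -103.8]
wrist_force: [1.1, 0.0, 2.9]
opening: -0.0
```

```bash
python3 - <<'E'
from h import *
for i in range(2): state();snap("side",7,(280,180,400,280),6)
snap("wrist",7,(100,60,460,330),2.2)
E
```

```text
12.4 st [-106.9   49.6] z 0.0849 rot [-1.7998e+02  8.0000e-02 -1.0375e+02] F [1.1 0.  2.9] open -0.0
12.45 st [-107.1   49.6] z 0.0846 rot [ 1.8000e+02  8.0000e-02 -1.0375e+02] F [ 2.5 -0.5  2.9] open 0.0002
```

View pics/wrist7.png

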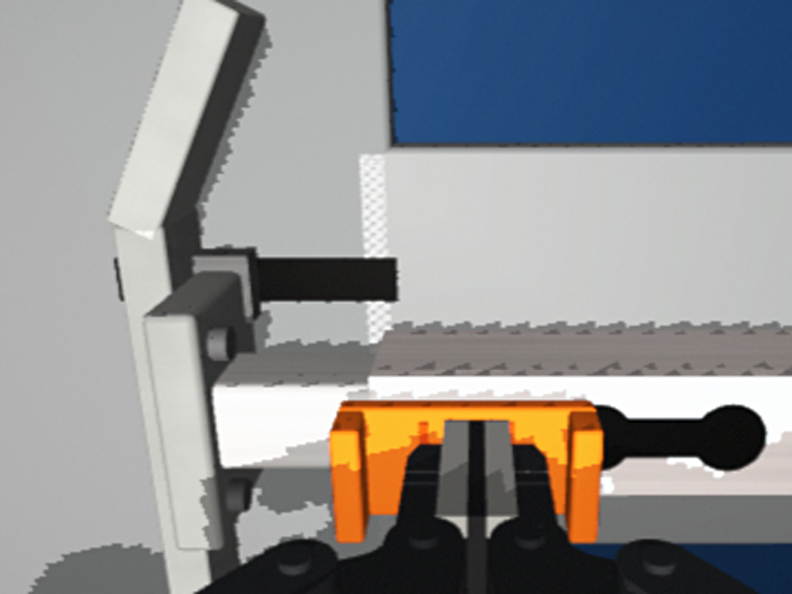

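Request:
{"op": "servo_tool", "data": {
  "motion": [
    [[0,0,-5,0,0,0],[0,-2,0,0,0,0],[0,0,0,0,0,0]]
  ]
}}

```text
time: 12.85
ee_pos: [0.481, 0.1588, 0.0891]
tcp_rot: [179.9, 0.0, -103.7]
wrist_force: [0.7, 0.7, 0.3]
opening: -0.0003
```

Request:
{"op": "servo_tool", "data": {
  "motion": [
    [[0,0,2,0,0,0],[0,0,0,0,0,0],[0,0,0,0,0,0]]
  ]
}}

```text
time: 13.15
ee_pos: [0.481, 0.1589, 0.087]
tcp_rot: [179.9, 0.0, -103.7]
wrist_force: [-0.8, -0.6, 0.6]
opening: 0.0001
```

Request:
{"op": "servo_tool", "data": {
  "motion": [
    [[0,0,2,0,0,0],[0,0,0,0,0,0],[0,0,0,0,0,0]]
  ]
}}

```text
time: 13.45
ee_pos: [0.4812, 0.159, 0.0856]
tcp_rot: [180.0, 0.1, -103.7]
wrist_force: [-0.5, -0.1, 1.9]
opening: -0.0003
```

Request:
{"op": "servo_tool", "data": {
  "motion": [
    [[0,0,2,0,0,0],[0,0,0,0,0,0],[0,0,0,0,0,0]]
  ]
}}

```text
time: 13.75
ee_pos: [0.4812, 0.1589, 0.0835]
tcp_rot: [180.0, 0.1, -103.7]
wrist_force: [-0.5, -0.3, 4.4]
opening: 0.0002
```

Request:
{"op": "servo_tool", "data": {
  "motion": [
    [[0,0,2,0,0,0],[0,0,0,0,0,0],[0,0,0,0,0,0]]
  ]
}}

```text
time: 14.05
ee_pos: [0.4813, 0.159, 0.0814]
tcp_rot: [180.0, 0.1, -103.7]
wrist_force: [-0.7, 0.3, 4.4]
opening: -0.0001
```

Request:
{"op": "servo_tool", "data": {
  "motion": [
    [[0,0,2,0,0,0],[0,0,0,0,0,0],[0,0,0,0,0,0]]
  ]
}}

```text
time: 14.35
ee_pos: [0.4813, 0.1589, 0.0794]
tcp_rot: [180.0, 0.1, -103.7]
wrist_force: [-1.1, -0.3, 5.4]
opening: 0.0004
```

Request:
{"op": "servo_tool", "data": {
  "motion": [
    [[0,1,0,0,0,0],[0,0,0,0,0,0]]
  ]
}}

```text
time: 14.55
ee_pos: [0.481, 0.159, 0.0797]
tcp_rot: [-179.9, 0.1, -103.8]
wrist_force: [5.0, -1.3, 3.7]
opening: 0.0
```

Request:
{"op": "servo_tool", "data": {
  "motion": [
    [[0,1,0,0,0,0],[0,0,0,0,0,0]]
  ]
}}

```text
time: 14.75
ee_pos: [0.4808, 0.1591, 0.0797]
tcp_rot: [-179.8, 0.1, -103.8]
wrist_force: [8.7, -3.4, 1.1]
opening: -0.0004
```

Request:
{"op": "servo_tool", "data": {
  "motion": [
    [[0,1,0,0,0,0],[0,0,0,0,0,0]]
  ]
}}

```text
time: 14.95
ee_pos: [0.4806, 0.1591, 0.0797]
tcp_rot: [-179.7, 0.1, -103.8]
wrist_force: [14.5, -5.2, -1.2]
opening: -0.0003
```

Request:
{"op": "servo_tool", "data": {
  "motion": [
    [[0,1,0,0,0,0],[0,0,0,0,0,0]]
  ]
}}

```text
time: 15.15
ee_pos: [0.4805, 0.1592, 0.0798]
tcp_rot: [-179.6, 0.1, -103.8]
wrist_force: [19.2, -6.1, -3.9]
opening: -0.0
```

```bash
python3 - <<'E'
from h import *
state();snap("wrist",8,(200,150,420,330),3.6)
E
```

```text
15.15 st [-106.    49.6] z 0.0798 rot [-1.7962e+02  6.0000e-02 -1.0382e+02] F [19.2 -6.1 -3.9] open -0.0
```

View pics/wrist8.png

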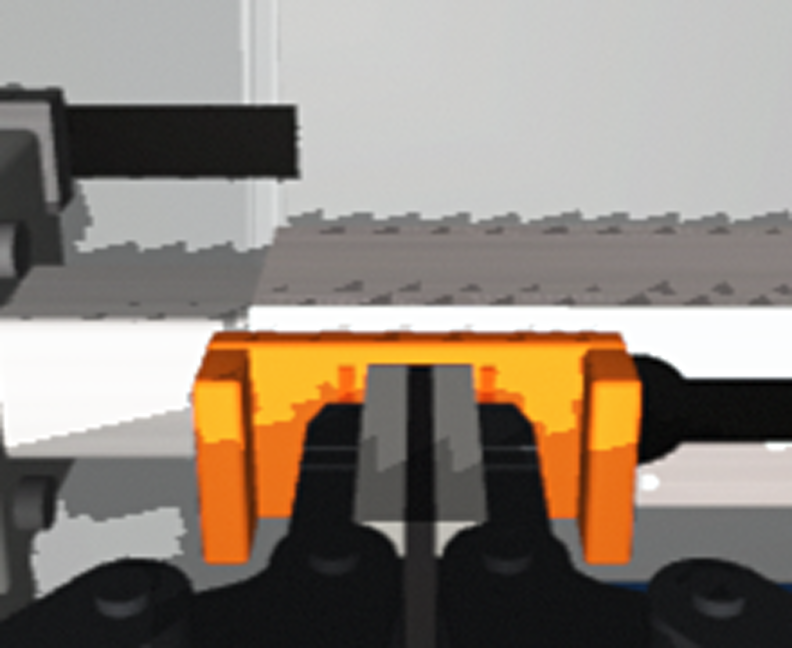

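Request:
{"op": "servo_tool", "data": {
  "motion": [
    [[0,-4,0,0,0,0],[0,0,0,0,0,0],[0,0,3,0,0,0],[0,0,0,0,0,0]]
  ]
}}

```text
time: 15.6
ee_pos: [0.4821, 0.1588, 0.0788]
tcp_rot: [-179.8, 0.1, -103.8]
wrist_force: [-1.0, -3.4, 20.8]
opening: -0.0001
```

Request:
{"op": "servo_tool", "data": {
  "motion": [
    [[0,1,0,0,0,0],[0,0,0,0,0,0]]
  ]
}}

```text
time: 15.8
ee_pos: [0.4815, 0.159, 0.0788]
tcp_rot: [-179.8, 0.1, -103.8]
wrist_force: [2.1, -5.9, 19.4]
opening: -0.0003
```

Request:
{"op": "servo_tool", "data": {
  "motion": [
    [[0,1,0,0,0,0],[0,0,0,0,0,0]]
  ]
}}

```text
time: 16.0
ee_pos: [0.4809, 0.1591, 0.0788]
tcp_rot: [-179.7, 0.1, -103.8]
wrist_force: [3.1, -5.7, 17.2]
opening: 0.0002
```

Request:
{"op": "servo_tool", "data": {
  "motion": [
    [[0,1,0,0,0,0],[0,0,0,0,0,0]]
  ]
}}

```text
time: 16.2
ee_pos: [0.4808, 0.1592, 0.0788]
tcp_rot: [-179.6, 0.1, -103.8]
wrist_force: [8.4, -7.1, 14.9]
opening: 0.0002
```

```bash
python3 - <<'E'
from h import *
state();snap("wrist",9,(200,150,420,330),3.6)
E
python3 - <<'E'
from h import *
import cv2
# montage 3,8,9 same crop
ims=[pickle.load(open(f"pics/wrist{k}.pkl","rb"))["color"][100:310,150:480,::-1] for k in (3,6,9)]
cv2.imwrite("pics/m.png",cv2.resize(np.vstack(ims)[:, :],None,fx=1.8/1.9,fy=1.8/1.9) )
for k in (3,5,6,7,8,9):
    p=pickle.load(open(f"pics/wrist{k}.pkl","rb")); hsv=cv2.cvtColor(p["color"],cv2.COLOR_RGB2HSV)
    m=((hsv[:,:,0]>5)&(hsv[:,:,0]<25)&(hsv[:,:,1]>180)&(hsv[:,:,2]>120)).astype(np.uint8); m[:, :200]=0
    ys,xs=np.where(m)
    # dark rod right end: row search
    print(k, xs.min(),xs.max(),ys.min(),ys.max())
E
```

```text
16.2 st [-105.6   49.6] z 0.0788 rot [-1.7963e+02  1.0000e-01 -1.0380e+02] F [ 8.4 -7.1 14.9] open 0.0002
3 255 370 236 295
5 251 374 241 306
6 253 376 242 305
7 250 373 242 306
8 254 377 242 306
9 254 378 242 306
```

View pics/wrist9.png

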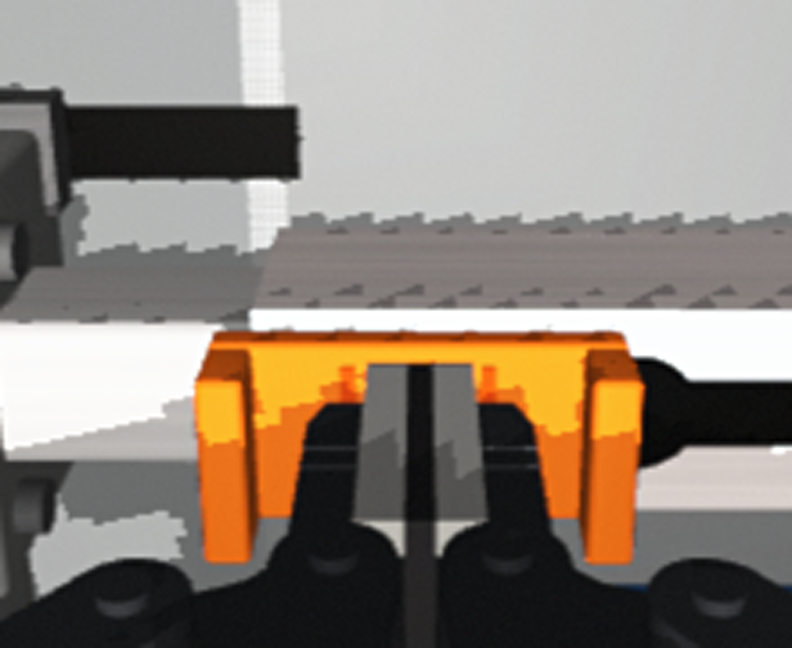

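```bash
python3 - <<'E'
from h import *
for k in (2,3,5,6,7,8,9):
    p=pickle.load(open(f"pics/wrist{k}.pkl","rb"))
    col=p["color"]
    import cv2
    hsv=cv2.cvtColor(col,cv2.COLOR_RGB2HSV)
    m=((hsv[:,:,0]>5)&(hsv[:,:,0]<28)&(hsv[:,:,1]>180)&(hsv[:,:,2]>120)); m[:,:240]=0;m[:,400:]=0
    cols=[c for c in range(285,345) if m[:,c].any()]
    # top row of orange between ribs
    row=np.median([np.where(m[:,c])[0].min() for c in cols])
    R=np.array(p["R"]);t=np.array(p["t"]);C=-R.T@t
    d=R.T@np.array([(315-p["cx"])/p["fx"],(row-p["cy"])/p["fy"],1])
    a,b=tost(C)[1],tost(C+d)[1]; s=(37-a)/(b-a); z=(C+d*s)[2]
    # rib outer edges at lower row
    xs=np.where(m.any(0))[0]; 
    yr=np.where(m[:, xs.max()-3])[0].max()
    l=tost(back(p,(xs.min(),yr),.077)); r=tost(back(p,(xs.max()+1,yr),.077)); l2=tost(back(p,(xs.min(),yr),.070)); r2=tost(back(p,(xs.max()+1,yr),.070))
    print(k,'row',row,'z edge',z.round(4),'ribs@77',l,r,'mid',(l+r)[0]/2,'@70 mid',(l2+r2)[0]/2, 'camz',C[2].round(4))
E
```

```text
2 row 203.0 z edge 0.0723 ribs@77 [-76.8  64.3] [-131.8   63.6] mid -104.30000000000001 @70 mid -104.4 camz 0.3945
3 row 236.0 z edge 0.0674 ribs@77 [-75.3  63.2] [-131.5   63.5] mid -103.4 @70 mid -103.35000000000001 camz 0.221
5 row 242.0 z edge 0.0618 ribs@77 [-78.1  60.1] [-131.8   59.3] mid -104.95 @70 mid -104.55000000000001 camz 0.204
6 row 242.0 z edge 0.0609 ribs@77 [-77.3  58.6] [-130.6   58.5] mid -103.94999999999999 @70 mid -103.80000000000001 camz 0.2032
7 row 243.0 z edge 0.0663 ribs@77 [-75.8  62.3] [-131.3   62.5] mid -103.55000000000001 @70 mid -103.4 camz 0.2082
8 row 243.0 z edge 0.0616 ribs@77 [-77.3  59. ] [-130.8   59. ] mid -104.05000000000001 @70 mid -104.0 camz 0.2036
9 row 243.0 z edge 0.0608 ribs@77 [-77.4  56.4] [-130.7   56.4] mid -104.05 @70 mid -103.94999999999999 camz 0.2026
```

```bash
python3 - <<'E'
from h import *
snap("side",10,(260,120,420,290),4.2); snap("top",10,(180,150,380,280),4)
E
```

```text
(no output)
```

View pics/side10.png

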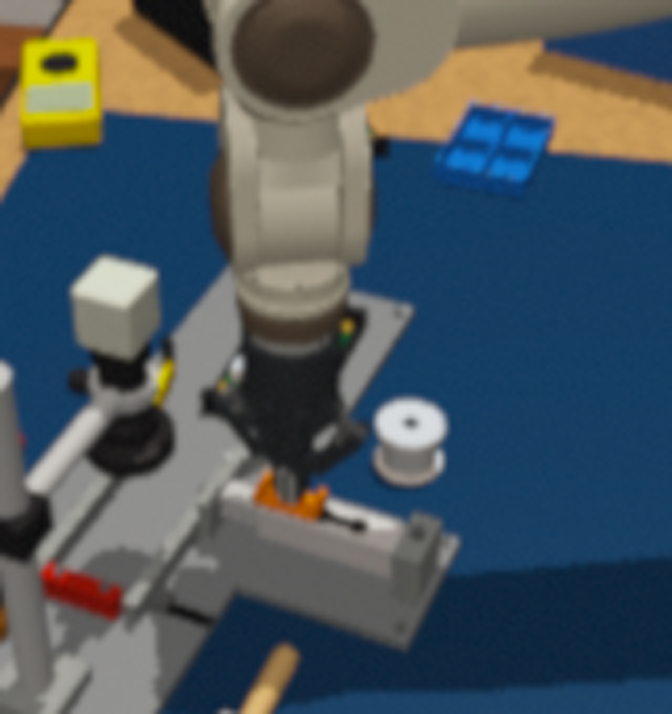

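View pics/top10.png

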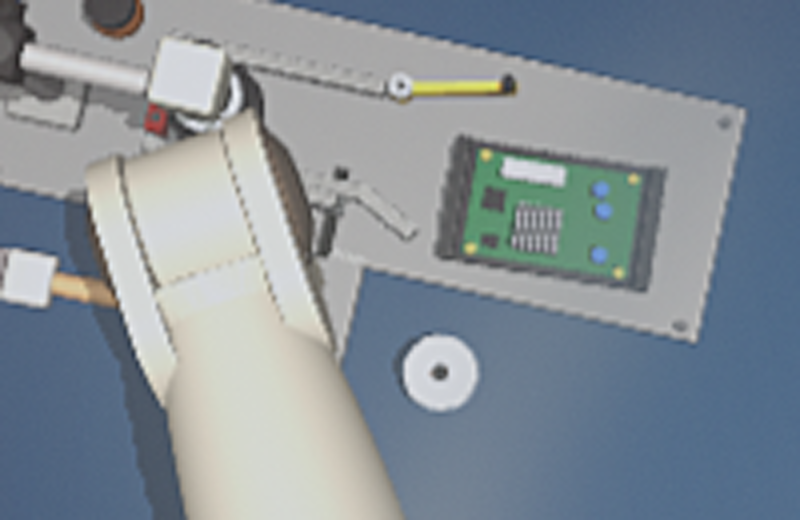

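Request:
{"op": "servo_tool", "data": {
  "motion": [
    [[0,2,2,0,0,0],[0,0,0,0,0,0]]
  ]
}}

```text
time: 16.55
ee_pos: [0.4806, 0.1592, 0.0788]
tcp_rot: [-179.3, 0.1, -103.8]
wrist_force: [11.1, -12.2, 24.8]
opening: -0.0001
```

Request:
{"op": "servo_tool", "data": {
  "motion": [
    [[0,2,1,0,0,0],[0,0,0,0,0,0]]
  ]
}}

```text
time: 16.75
ee_pos: [0.4803, 0.1594, 0.0787]
tcp_rot: [-179.1, 0.1, -103.9]
wrist_force: [17.8, -16.4, 27.1]
opening: -0.0006
```

Request:
{"op": "servo_tool", "data": {
  "motion": [
    [[0,0,-2,0,0,0],[0,0,0,0,0,0]]
  ]
}}

```text
time: 16.95
ee_pos: [0.4802, 0.1594, 0.0789]
tcp_rot: [-179.2, 0.1, -103.9]
wrist_force: [24.5, -13.8, 10.2]
opening: -0.0004
```

Request:
{"op": "servo_tool", "data": {
  "motion": [
    [[0,0,-1,0,0,0],[0,0,0,0,0,0]]
  ]
}}

```text
time: 17.15
ee_pos: [0.4802, 0.1594, 0.0789]
tcp_rot: [-179.2, 0.1, -103.9]
wrist_force: [27.5, -12.3, 4.1]
opening: 0.0
```

Request:
{"op": "servo_tool", "data": {
  "motion": [
    [[0,0,-1,0,0,0],[0,0,0,0,0,0]]
  ]
}}

```text
time: 17.35
ee_pos: [0.4801, 0.1594, 0.079]
tcp_rot: [-179.3, 0.1, -103.9]
wrist_force: [30.1, -10.9, -4.2]
opening: 0.0
```

Request:
{"op": "servo_tool", "data": {
  "motion": [
    [[0,0,-1,0,0,0],[0,0,0,0,0,0]]
  ]
}}

```text
time: 17.55
ee_pos: [0.4801, 0.1593, 0.0791]
tcp_rot: [-179.3, 0.1, -103.9]
wrist_force: [33.8, -10.2, -11.1]
opening: 0.0002
```

Request:
{"op": "servo_tool", "data": {
  "motion": [
    [[0,-4,0,0,0,0],[0,-4,0,0,0,0],[0,0,-3,0,0,0],[0,0,-3,0,0,0],[0,0,0,0,0,0]]
  ]
}}

```text
time: 18.05
ee_pos: [0.4822, 0.1587, 0.0847]
tcp_rot: [180.0, 0.1, -103.7]
wrist_force: [2.2, 0.4, 3.3]
opening: 0.0001
```

```bash
python3 - <<'E'
from h import *
state()
E
```

```text
18.05 st [-104.2   49.6] z 0.0847 rot [ 1.7999e+02  7.0000e-02 -1.0374e+02] F [2.2 0.4 3.3] open 0.0001
```

Request:
{"op": "servo_tool", "data": {
  "motion": [
    [[0,0,2,0,0,0],[0,0,1.6,0,0,0],[0,0,0,0,0,0]]
  ]
}}

```text
time: 18.35
ee_pos: [0.4821, 0.1587, 0.0805]
tcp_rot: [180.0, 0.1, -103.7]
wrist_force: [2.7, 0.0, 4.2]
opening: 0.0003
```

Request:
{"op": "servo_tool", "data": {
  "motion": [
    [[0,1,0,0,0,0],[0,0,0,0,0,0]]
  ]
}}

```text
time: 18.55
ee_pos: [0.4812, 0.159, 0.0809]
tcp_rot: [180.0, 0.1, -103.7]
wrist_force: [1.8, 0.1, 4.8]
opening: 0.0
```

Request:
{"op": "servo_tool", "data": {
  "motion": [
    [[0,1,0,0,0,0],[0,0,0,0,0,0]]
  ]
}}

```text
time: 18.75
ee_pos: [0.4809, 0.1591, 0.0809]
tcp_rot: [-179.9, 0.1, -103.8]
wrist_force: [5.9, -1.3, 1.9]
opening: -0.0001
```

Request:
{"op": "servo_tool", "data": {
  "motion": [
    [[0,1,0,0,0,0],[0,0,0,0,0,0]]
  ]
}}

```text
time: 18.95
ee_pos: [0.4807, 0.1591, 0.081]
tcp_rot: [-179.8, 0.1, -103.8]
wrist_force: [11.6, -1.5, 0.1]
opening: -0.0002
```

Request:
{"op": "servo_tool", "data": {
  "motion": [
    [[0,-4,0,0,0,0],[0,0,-4,0,0,0],[0,0,0,0,0,0]]
  ]
}}

```text
time: 19.25
ee_pos: [0.4828, 0.1585, 0.085]
tcp_rot: [179.9, 0.1, -103.7]
wrist_force: [-0.9, 1.0, 3.4]
opening: -0.0001
```

Request:
{"op": "servo_tool", "data": {
  "motion": [
    [[0,2,0,0,0,0],[0,0,0,0,0,0]]
  ]
}}

```text
time: 19.45
ee_pos: [0.4811, 0.1589, 0.0848]
tcp_rot: [180.0, 0.0, -103.7]
wrist_force: [0.8, -0.6, 4.1]
opening: -0.0001
```

Request:
{"op": "servo_tool", "data": {
  "motion": [
    [[0,2,0,0,0,0],[0,0,0,0,0,0]]
  ]
}}

```text
time: 19.65
ee_pos: [0.4791, 0.1594, 0.0848]
tcp_rot: [180.0, 0.1, -103.7]
wrist_force: [1.7, -1.2, 3.5]
opening: 0.0001
```

Request:
{"op": "servo_tool", "data": {
  "motion": [
    [[0,2,0,0,0,0],[0,0,0,0,0,0]]
  ]
}}

```text
time: 19.85
ee_pos: [0.4771, 0.1598, 0.0847]
tcp_rot: [180.0, 0.1, -103.7]
wrist_force: [1.2, 0.1, 2.9]
opening: 0.0001
```

Request:
{"op": "servo_tool", "data": {
  "motion": [
    [[0,2,0,0,0,0],[0,0,0,0,0,0]]
  ]
}}

```text
time: 20.05
ee_pos: [0.4751, 0.1604, 0.0847]
tcp_rot: [180.0, 0.1, -103.7]
wrist_force: [1.1, 0.0, 3.6]
opening: 0.0002
```

Request:
{"op": "servo_tool", "data": {
  "motion": [
    [[0,2,0,0,0,0],[0,0,0,0,0,0]]
  ]
}}

```text
time: 20.25
ee_pos: [0.4733, 0.1608, 0.0848]
tcp_rot: [180.0, 0.1, -103.7]
wrist_force: [1.7, -0.3, 2.7]
opening: 0.0004
```

Request:
{"op": "servo_tool", "data": {
  "motion": [
    [[0,-9,0,0,0,0],[0,0,4,0,0,0],[0,3,0,0,0,0],[0,3,0,0,0,0],[0,0,0,0,0,0]]
  ]
}}

```text
time: 20.75
ee_pos: [0.4801, 0.1593, 0.0806]
tcp_rot: [-179.5, 0.0, -103.8]
wrist_force: [24.7, -5.7, -12.0]
opening: -0.0001
```

```bash
python3 - <<'E'
from h import *
from workcell import bot
state(); o=bot.get_obs(); print(o['torque'],o['wrist_force'],o['joint_efforts'])
c=np.cos(P[2]);s=np.sin(P[2]); A=np.array([[c,s,0],[-s,c,0],[0,0,1]])
F=A@o['wrist_force'];M=A@o['torque']; print('station F',F,'M',M)
# line of action: r0 = FxM/|F|^2
print('r0 mm',np.cross(F,M)/(F@F)*1000,'dir',F/np.linalg.norm(F), 'parallel M',M@F/np.linalg.norm(F))
snap("wrist",11,(200,150,420,330),3.6)
E
```

```text
20.75 st [-106.3   49.6] z 0.0806 rot [-1.7953e+02  4.0000e-02 -1.0384e+02] F [ 24.7  -5.7 -12. ] open -0.0001
[-1.16718807 -5.20115814 -0.02353712] [ 24.72236889  -5.70200162 -11.9800589 ] [  6.76154315 -49.11304235  41.24790788   9.1642651    3.69480751
   0.05198319]
station F [ 25.37030555   0.23652225 -11.9800589 ] M [ 0.08127598 -5.32989382 -0.02353712]
r0 mm [ -81.11733066   -0.47831906 -171.79252741] dir [ 0.90422151  0.00842988 -0.42698055] parallel M 0.03861104192051541
```

View pics/wrist11.png

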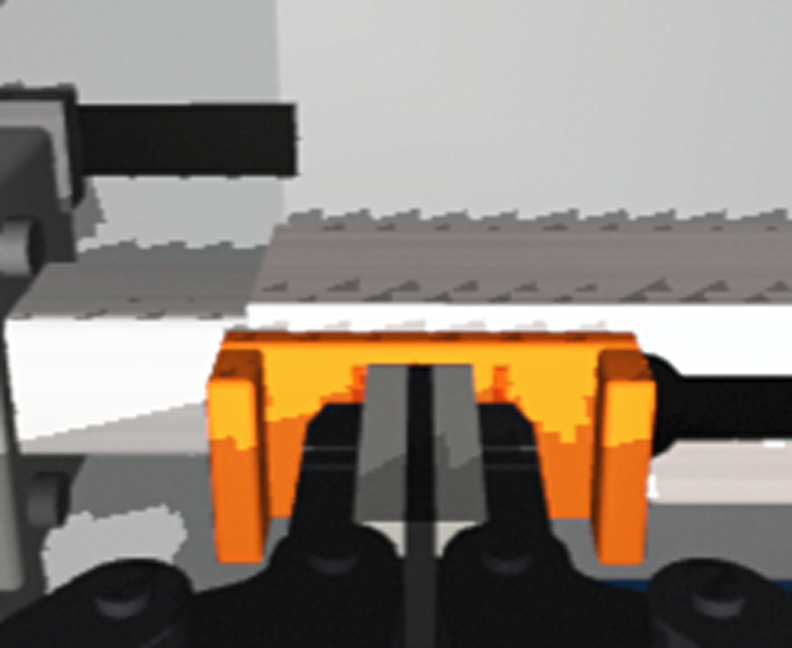

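```bash
cat >> h.py <<'E'
def track(a,b,box,m=12):
    import cv2
    ga=cv2.cvtColor(a["color"],cv2.COLOR_RGB2GRAY).astype(np.float32); gb=cv2.cvtColor(b["color"],cv2.COLOR_RGB2GRAY).astype(np.float32)
    x0,y0,x1,y1=box; t=cv2.resize(ga[y0:y1,x0:x1],None,fx=4,fy=4,interpolation=cv2.INTER_CUBIC)
    s=cv2.resize(gb[y0-m:y1+m,x0-m:x1+m],None,fx=4,fy=4,interpolation=cv2.INTER_CUBIC)
    r=cv2.matchTemplate(s,t,cv2.TM_CCOEFF_NORMED); _,v,_,l=cv2.minMaxLoc(r); return (l[0]/4-m,l[1]/4-m,round(v,3))
E
python3 - <<'E'
from h import *
L=lambda k:pickle.load(open(f"pics/wrist{k}.pkl","rb"))
a=L(9)
for k in (5,6,7,8,9,11):
    b=L(k)
    # static rod end & tube edge ; moving rail block (200..218,173..207)->block right edge; pad left rib; pad right rib
    print(k,'rod',track(a,b,(268,172,292,206)),'tubecorner',track(a,b,(262,205,290,240)),'block',track(a,b,(203,172,224,206)),'ribL',track(a,b,(247,240,275,310)),'ribR',track(a,b,(358,245,378,308)),'hole',track(a,b,(382,245,420,285)))
E
```

```text
5 rod (-1.5, -1.0, 0.996) tubecorner (-2.5, -2.0, 0.941) block (1.0, -1.25, 0.972) ribL (-3.25, -1.0, 0.92) ribR (-3.25, -0.75, 0.876) hole (-4.5, -1.25, 0.997)
6 rod (-0.5, -0.5, 0.983) tubecorner (-0.75, -1.0, 0.958) block (-0.5, -0.5, 0.991) ribL (-1.5, -0.5, 0.956) ribR (-1.5, -0.5, 0.944) hole (-1.25, -1.0, 0.999)
7 rod (-2.5, -2.5, 0.992) tubecorner (-2.0, -4.5, 0.938) block (-1.25, -2.5, 0.988) ribL (-4.0, 0.0, 0.919) ribR (-4.25, 0.0, 0.731) hole (-6.25, -5.75, 0.993)
8 rod (-0.5, -0.25, 0.99) tubecorner (-0.5, -0.75, 0.972) block (0.25, -0.25, 0.99) ribL (-0.25, 0.0, 0.975) ribR (-0.5, -0.25, 0.952) hole (-1.0, -0.75, 0.997)
9 rod (0.0, 0.0, 1.0) tubecorner (0.0, 0.0, 1.0) block (0.0, 0.0, 1.0) ribL (0.0, 0.0, 1.0) ribR (0.0, 0.0, 0.998) hole (0.0, 0.0, 1.0)
11 rod (-0.75, -0.75, 0.976) tubecorner (-1.0, -1.5, 0.934) block (3.75, -0.75, 0.974) ribL (3.25, -0.25, 0.942) ribR (3.25, -0.5, 0.93) hole (-1.0, -1.5, 0.988)
```

Request:
{"op": "servo_tool", "data": {
  "motion": [
    [[0,-3.5,0,0,0,0],[0,0,-2,0,0,0],[0,0,-2.5,0,0,0],[0,0,0,0,0,0]]
  ]
}}

```text
time: 21.2
ee_pos: [0.4792, 0.1592, 0.085]
tcp_rot: [179.9, 0.0, -103.7]
wrist_force: [-0.1, 0.0, 0.6]
opening: 0.0001
```

```bash
python3 - <<'E'
from h import *
state(); b=snap("wrist",12,(200,150,420,330),3.6)
L=lambda k:pickle.load(open(f"pics/wrist{k}.pkl","rb"))
a=L(9)
print('rod',track(a,b,(268,172,292,206)),'block',track(a,b,(203,172,224,206)),'ribL',track(a,b,(247,240,275,310)),'ribR',track(a,b,(358,245,378,308)),'hole',track(a,b,(382,245,420,285)))
E
```

```text
21.2 st [-107.2   49.3] z 0.085 rot [ 1.7990e+02  4.0000e-02 -1.0375e+02] F [-0.1  0.   0.6] open 0.0001
rod (-2.75, -2.5, 0.984) block (2.5, -2.25, 0.974) ribL (1.0, -2.25, 0.948) ribR (-0.75, -3.25, 0.871) hole (-5.5, -5.75, 0.978)
```

View pics/wrist12.png

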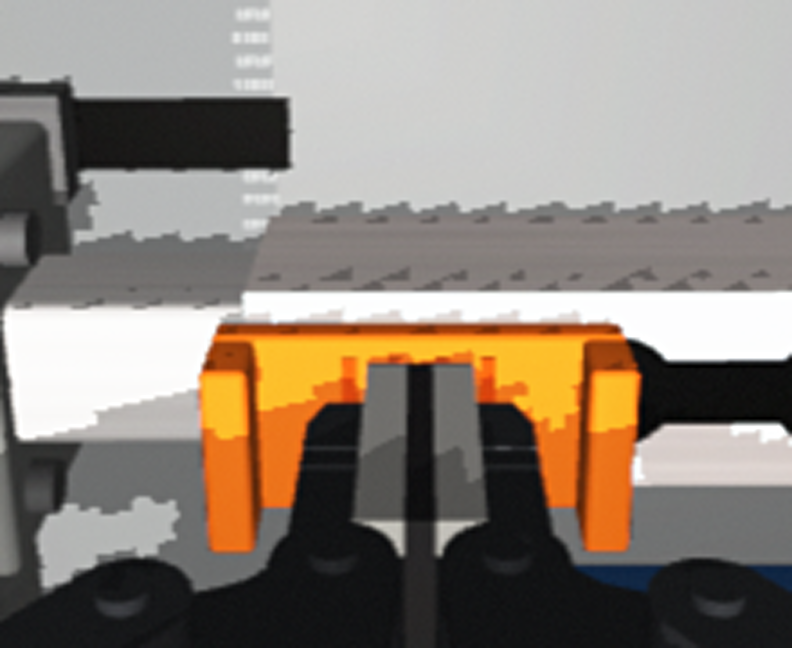

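Request:
{"op": "servo_tool", "data": {
  "motion": [
    [[0,4,-0.5,0,0,0],[0,4,0,0,0,0],[0,3,0,0,0,0],[0,2,0,0,0,0],[0,0,0,0,0,0]]
  ]
}}

```text
time: 21.75
ee_pos: [0.4668, 0.1625, 0.0858]
tcp_rot: [180.0, 0.1, -103.7]
wrist_force: [-0.1, 0.2, -0.1]
opening: -0.0002
```

Request:
{"op": "servo_tool", "data": {
  "motion": [
    [[0,2,0,0,0,0],[0,2,0,0,0,0],[0,0,0,0,0,0]]
  ]
}}

```text
time: 22.05
ee_pos: [0.464, 0.1632, 0.0858]
tcp_rot: [-179.9, 0.1, -103.8]
wrist_force: [5.5, -1.5, -3.0]
opening: -0.0004
```

Request:
{"op": "servo_tool", "data": {
  "motion": [
    [[0,2,0,0,0,0],[0,2,0,0,0,0],[0,0,0,0,0,0]]
  ]
}}

```text
time: 22.35
ee_pos: [0.4603, 0.1641, 0.0858]
tcp_rot: [-179.9, 0.1, -103.8]
wrist_force: [7.0, -1.6, -5.1]
opening: -0.0001
```

Request:
{"op": "servo_tool", "data": {
  "motion": [
    [[0,2,0,0,0,0],[0,2,0,0,0,0],[0,2,0,0,0,0],[0,2,0,0,0,0],[0,2,0,0,0,0]]
  ]
}}

```text
time: 22.85
ee_pos: [0.4509, 0.1663, 0.0858]
tcp_rot: [-179.9, 0.1, -103.8]
wrist_force: [8.7, -1.9, -4.8]
opening: -0.0002
```

Request:
{"op": "servo_tool", "data": {
  "motion": [
    [[0,2,0,0,0,0],[0,2,0,0,0,0],[0,0,0,0,0,0]]
  ]
}}

```text
time: 23.15
ee_pos: [0.4467, 0.1674, 0.0858]
tcp_rot: [-179.9, 0.1, -103.8]
wrist_force: [6.6, -1.8, -4.2]
opening: 0.0
```

```bash
python3 - <<'E'
from h import *
state(); b=snap("wrist",13,(150,100,480,330),2.4)
E
```

```text
23.15 st [-140.7   49.7] z 0.0858 rot [-1.7989e+02  6.0000e-02 -1.0378e+02] F [ 6.6 -1.8 -4.2] open 0.0
```

View pics/wrist13.png

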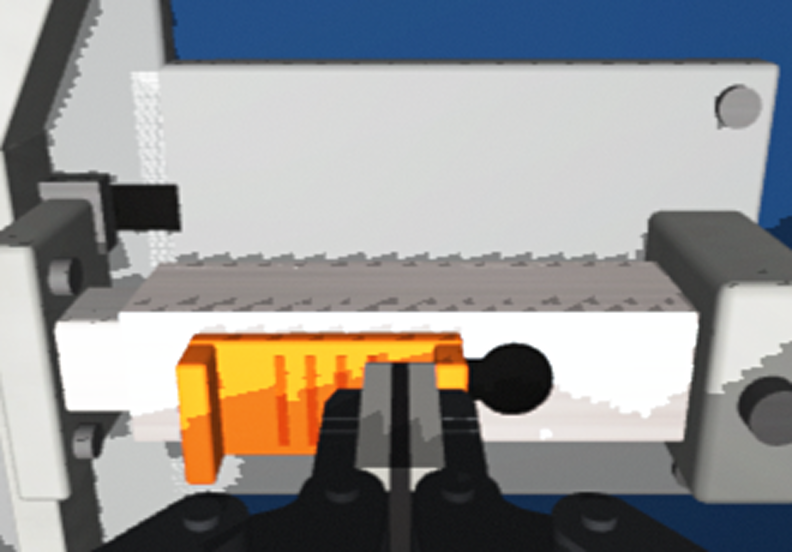

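```bash
python3 - <<'E'
from h import *
p=pickle.load(open("pics/wrist13.pkl","rb"))
o=(150,100)
for u,v,z in((190,482,.073),(178,360,.073)): print(tost(back(p,(o[0]+u/2.4,o[1]+v/2.4),z)))
E
```

```text
[-98.6  64. ]
[-98.6  37.7]
```

Request:
{"op": "servo_tool", "data": {
  "motion": [
    [[0,2,0,0,0,0],[0,2,0,0,0,0],[0,2,0,0,0,0],[0,0,0,0,0,0]]
  ]
}}

```text
time: 23.6
ee_pos: [0.4406, 0.1689, 0.0859]
tcp_rot: [-179.9, 0.1, -103.8]
wrist_force: [4.6, -1.1, -1.3]
opening: 0.0001
```

Request:
{"op": "servo_tool", "data": {
  "motion": [
    [[0,1,0,0,0,0],[0,0,0,0,0,0]]
  ]
}}

```text
time: 23.8
ee_pos: [0.4395, 0.1692, 0.0864]
tcp_rot: [-179.9, 0.1, -103.8]
wrist_force: [2.3, -2.1, 4.9]
opening: -0.0001
```

Request:
{"op": "servo_tool", "data": {
  "motion": [
    [[0,1,0,0,0,0],[0,0,0,0,0,0]]
  ]
}}

```text
time: 24.0
ee_pos: [0.4382, 0.1695, 0.0862]
tcp_rot: [-180.0, 0.1, -103.8]
wrist_force: [2.6, -1.7, 3.6]
opening: 0.0001
```

Request:
{"op": "servo_tool", "data": {
  "motion": [
    [[0,1,0,0,0,0],[0,0,0,0,0,0]]
  ]
}}

```text
time: 24.2
ee_pos: [0.4374, 0.1697, 0.0861]
tcp_rot: [-180.0, 0.1, -103.8]
wrist_force: [4.0, -1.8, 4.4]
opening: -0.0003
```

Request:
{"op": "servo_tool", "data": {
  "motion": [
    [[0,-2,0,0,0,0],[0,0,-5,0,0,0],[0,0,-20,0,0,0],[0,0,-40,0,0,0],[0,0,-45,0,0,0]]
  ]
}}

```text
time: 24.7
ee_pos: [0.4377, 0.1688, 0.1957]
tcp_rot: [179.8, -0.0, -103.7]
wrist_force: [1.2, 0.8, 1.1]
opening: 0.0004
```

Request:
{"op": "servo_tool", "data": {
  "motion": [
    [[30,0,-45,0,0,0],[30,0,-30,0,0,0],[30,0,0,0,0,0],[0,0,0,0,0,0]]
  ]
}}

```text
time: 25.1
ee_pos: [0.4175, 0.0819, 0.2685]
tcp_rot: [-180.0, 0.1, -103.9]
wrist_force: [0.7, 0.5, -0.2]
opening: -0.0
```

```bash
python3 - <<'E'
from h import *
state(); b=snap("wrist",14)
E
```

```text
25.1 st [-149.1  -40.3] z 0.2685 rot [-1.7997e+02  7.0000e-02 -1.0388e+02] F [ 0.7  0.5 -0.2] open -0.0
```

View pics/wrist14.png

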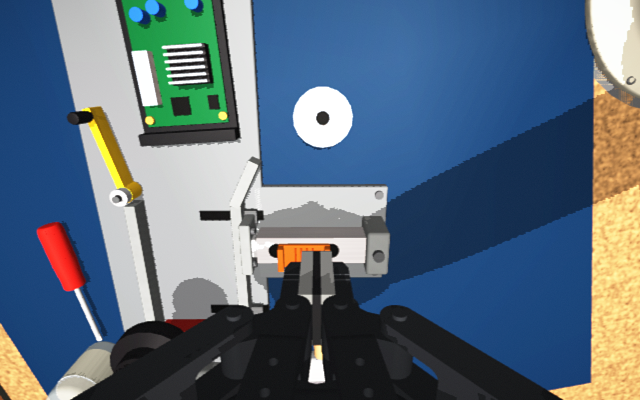

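```bash
python3 - <<'E'
from h import *; import cv2
p=pickle.load(open("pics/wrist14.pkl","rb"))
im=p["color"][:,:,::-1]
cv2.imwrite("pics/w14a.png",cv2.resize(im[0:290,60:400],None,fx=2.3,fy=2.05*2.3/2.3,interpolation=cv2.INTER_CUBIC))
print(tost(back(p,(278,270),.077)), 'state guide=-77-x')
E
```

```text
[-106.8   62.6] state guide=-77-x
```

View pics/w14a.png

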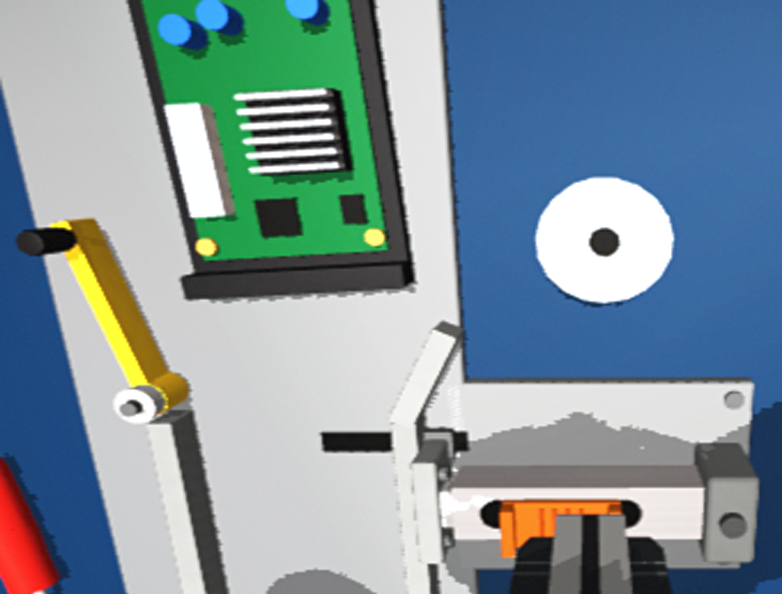

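```bash
python3 - <<'E'
from h import *
p=pickle.load(open("pics/wrist14.pkl","rb"))
z=lambda u,v:(60+u/2.3,v/2.05)
for n,(u,v),h in(("FR",(413,286),.036),("FL",(185,298),.036),("FRi",(410,263),.036),("right tray edge top",(378,0),.022),("spool",(604,242),.045),("flare end",(446,325),.036),("pegtop",(30,243),.060),("post",(130,407),.046),('rod end z24',(322,440),.024),('rod z16',(322,440),.016)):
    print(n,tost(back(p,z(u,v),h)))
t=snap("top",15,(180,150,380,280),4)
E
```

```text
FR [-68.3 -65.9]
FL [ 34.8 -60.5]
FRi [-67.8 -77.3]
right tray edge top [ -60.9 -195.6]
spool [-153.6  -87.9]
flare end [-81.8 -46. ]
pegtop [ 81.7 -90.4]
post [64.6 -6. ]
rod end z24 [-13.7  21.4]
rod z16 [-10.8  24.5]
```

View pics/top15.png

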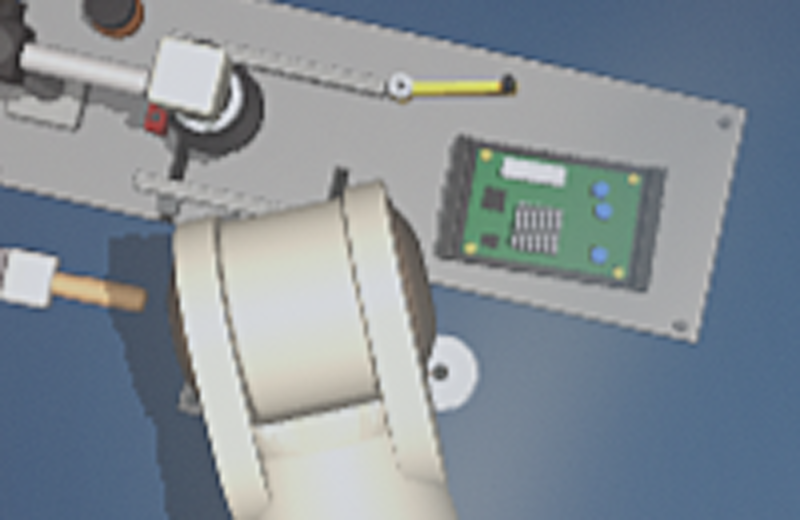

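```bash
python3 - <<'E'
from h import *
p=pickle.load(open("pics/top15.pkl","rb"))
z=lambda u,v:(180+(u-1.5)/4,150+(v-1.5)/4)
Q=np.array([tost(back(p,z(u,v),.036)) for u,v in((457,137),(665,168),(645,291),(437,258))])
print(Q.tolist(),Q.mean(0)); f=(Q[0]+Q[3])/2;r=(Q[1]+Q[2])/2; print(f,r,np.degrees(np.arctan2(-(f-r)[0],(f-r)[1])))
print(tost(back(p,z(400,86),.046)),tost(back(p,z(508,84),.060)))
E
```

```text
[[32.2, -60.9], [44.1, -228.9], [-55.7, -234.0], [-66.1, -66.8]] [ -11.375 -147.65 ]
[-16.95 -63.85] [  -5.8  -231.45] 3.8061333168750866
[61.  -7.9] [ 79.2 -92.2]
```

Request:
{"op": "servo_tool", "data": {
  "motion": [
    [[30,-20,0,0,0,0],[30,-22,10,0,0,0],[28,-22,30,0,0,0],[0,0,45,0,0,0],[0,0,45,0,0,0]]
  ]
}}

```text
time: 25.7
ee_pos: [0.4595, -0.0168, 0.1349]
tcp_rot: [179.9, 0.1, -103.8]
wrist_force: [0.4, 0.8, 0.1]
opening: 0.0001
```

Request:
{"op": "servo_tool", "data": {
  "motion": [
    [[0,0,40,0,0,0],[0,0,35,0,0,0],[0,0,20,0,0,0],[0,0,0,0,0,0]]
  ]
}}

```text
time: 26.1
ee_pos: [0.457, -0.0156, 0.0385]
tcp_rot: [179.6, -0.0, -103.7]
wrist_force: [-0.4, 0.2, 0.4]
opening: 0.0003
```

```bash
python3 - <<'E'
from h import *
state(); b=snap("wrist",16)
E
```

```text
26.1 st [ -87.9 -125.9] z 0.0385 rot [ 179.58   -0.   -103.69] F [-0.4  0.2  0.4] open 0.0003
```

View pics/wrist16.png

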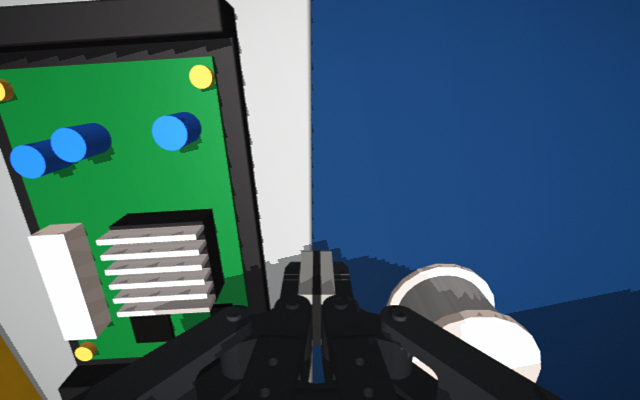

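Request:
{"op": "servo_tool", "data": {
  "motion": [
    [[2,-5,4,0,0,0],[0,-6,0,0,0,0],[0,-5,0,0,0,0],[0,-4,0,0,0,0],[0,-3,0,0,0,0]]
  ]
}}

```text
time: 26.65
ee_pos: [0.4813, -0.024, 0.0385]
tcp_rot: [179.9, 0.1, -103.7]
wrist_force: [-4.4, 2.7, 3.4]
opening: 0.0002
```

Request:
{"op": "servo_tool", "data": {
  "motion": [
    [[0,-3,0,0,0,0],[0,-2,0,0,0,0],[0,0,0,0,0,0]]
  ]
}}

```text
time: 26.95
ee_pos: [0.4863, -0.0253, 0.0382]
tcp_rot: [180.0, 0.1, -103.8]
wrist_force: [-0.9, 1.1, 1.9]
opening: -0.0001
```

```bash
python3 - <<'E'
from h import *
state(); b=snap("wrist",17)
E
```

```text
26.95 st [ -57.1 -128.4] z 0.0382 rot [ 1.7999e+02  6.0000e-02 -1.0375e+02] F [-0.9  1.1  1.9] open -0.0001
```

View pics/wrist17.png

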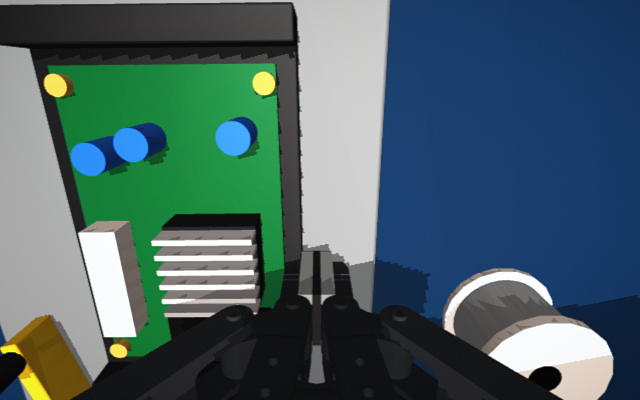

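```bash
python3 - <<'E'
from h import *
b=snap("top",18,(180,150,380,280),4); snap("side",18,(260,150,420,270),4.5)
E
```

```text
(no output)
```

View pics/top18.png

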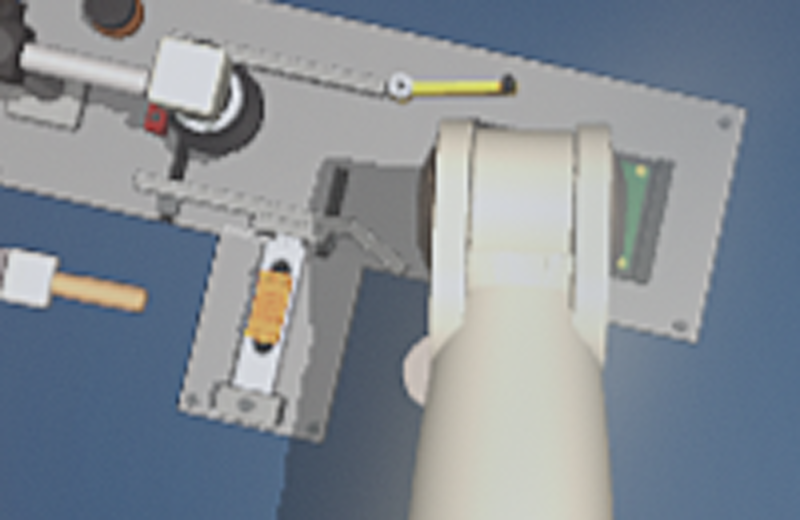

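View pics/side18.png

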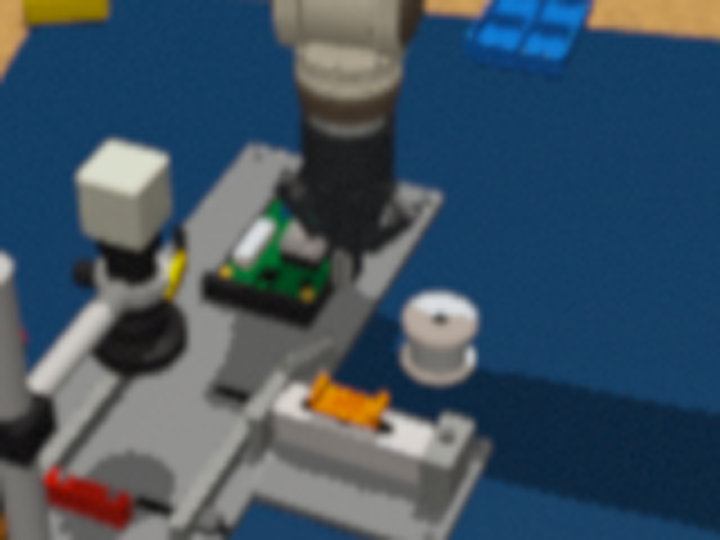

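```bash
python3 - <<'E'
from h import *
p=pickle.load(open("pics/top18.pkl","rb"))
z=lambda u,v:(180+(u-1.5)/4,150+(v-1.5)/4)
for u,v in((675,160),(651,283)): print(tost(back(p,z(u,v),.036)))
w=pickle.load(open("pics/wrist17.pkl","rb"))
# rear bar in wrist: top-right corner rear (295,3), inner right (297,40); left rear edge (0,6)
for u,v in((295,3),(0,6),(297,40),(0,46)): print('w',tost(back(w,(u,v),.036)))
s=pickle.load(open("pics/side18.pkl","rb"))
z=lambda u,v:(260+(u-1.75)/4.5,150+(v-1.75)/4.5)
for u,v in((205,278),(312,310)): print('side front',tost(back(s,z(u,v),.036)))
E
```

```text
[  52.2 -235.4]
[ -48.4 -237.4]
w [ -49.1 -234.3]
w [  46.5 -233.9]
w [ -49.5 -223.4]
w [  50. -222.]
side front [ 41.4 -65.5]
side front [-56.4 -64.9]
```

Request:
{"op": "servo_tool", "data": {
  "motion": [
    [[0,8,0,0,0,0],[0,0,-35,0,0,0],[0,0,-45,0,0,0],[35,-15,0,0,0,0],[35,-17,0,0,0,0]]
  ],
  "gripper": 50
}}

```text
time: 27.6
ee_pos: [0.4935, -0.0994, 0.1201]
tcp_rot: [-179.8, 0.1, -103.6]
wrist_force: [0.7, -0.0, -0.2]
opening: 0.05
```

Request:
{"op": "servo_tool", "data": {
  "motion": [
    [[35,-17,0,0,0,0],[33,-16,0,0,0,0],[0,0,0,0,0,0],[0,0,0,0,0,0]]
  ]
}}

```text
time: 28.0
ee_pos: [0.5082, -0.1733, 0.1178]
tcp_rot: [180.0, 0.1, -103.8]
wrist_force: [0.5, -0.2, -0.3]
opening: 0.0502
```

```bash
python3 - <<'E'
from h import *
state(); b=snap("wrist",19);b=snap("top",19,(180,150,380,280),4)
E
```

```text
28.0 st [  -1.2 -267.2] z 0.1178 rot [ 1.7995e+02  6.0000e-02 -1.0385e+02] F [ 0.5 -0.2 -0.3] open 0.0502
```

View pics/wrist19.png

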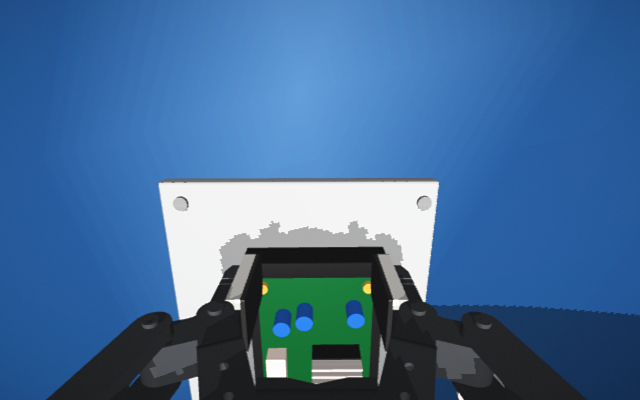

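View pics/top19.png

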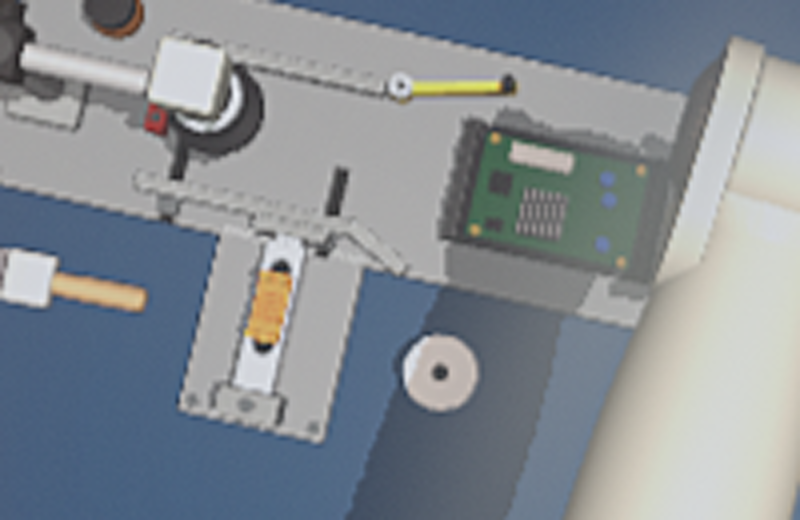

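Request:
{"op": "servo_tool", "data": {
  "motion": [
    [[0,0,30,0,0,0],[0,0,30,0,0,0],[0,0,20,0,0,0],[0,0,4,0,0,0],[0,0,0,0,0,0]]
  ]
}}

```text
time: 28.6
ee_pos: [0.5084, -0.1719, 0.034]
tcp_rot: [179.9, 0.1, -103.7]
wrist_force: [-0.4, 0.4, 1.0]
opening: 0.0501
```

```bash
python3 - <<'E'
from h import *
state()
p=pickle.load(open("pics/top19.pkl","rb"))
z=lambda u,v:(180+(u-1.5)/4,150+(v-1.5)/4)
for u,v in((467,118),(442,240)): print(tost(back(p,z(u,v),.036)))
for h in(.012,.02,.03): print('rod',tost(back(p,z(342,170),h)),tost(back(p,z(330,214),h)))
E
```

```text
28.6 st [  -1.4 -265.8] z 0.034 rot [ 1.7993e+02  6.0000e-02 -1.0368e+02] F [-0.4  0.4  1. ] open 0.0501
[ 48.9 -65.4]
[-51.3 -67.5]
rod [-11.5  25.5] [-48.6  26.8]
rod [-12.3  24.6] [-49.2  26. ]
rod [-13.3  23.6] [-50.   24.9]
```

Request:
{"op": "servo_tool", "data": {
  "motion": [
    [[-8,0,0,0,0,0],[-8,0,0,0,0,0],[-8,0,0,0,0,0],[-10,0,0,0,0,0],[-10,0,0,0,0,0]]
  ]
}}

```text
time: 29.1
ee_pos: [0.5198, -0.13, 0.0353]
tcp_rot: [-179.9, -0.0, -103.8]
wrist_force: [-0.5, -5.5, 3.9]
opening: 0.0499
```

Request:
{"op": "servo_tool", "data": {
  "motion": [
    [[-10,0,0,0,0,0],[-10,0,0,0,0,0],[-10,0,0,0,0,0],[-6,0,0,0,0,0],[0,0,0,0,0,0]]
  ]
}}

```text
time: 29.6
ee_pos: [0.5282, -0.0942, 0.0348]
tcp_rot: [-180.0, 0.1, -103.7]
wrist_force: [0.6, -0.4, 0.2]
opening: 0.05
```

```bash
python3 - <<'E'
from h import *
state(); snap("top",20,(180,150,380,280),4); snap("side",20,(230,130,420,280),4)
E
```

```text
29.6 st [  -0.3 -185.6] z 0.0348 rot [-1.7996e+02  7.0000e-02 -1.0369e+02] F [ 0.6 -0.4  0.2] open 0.05
```

View pics/top20.png

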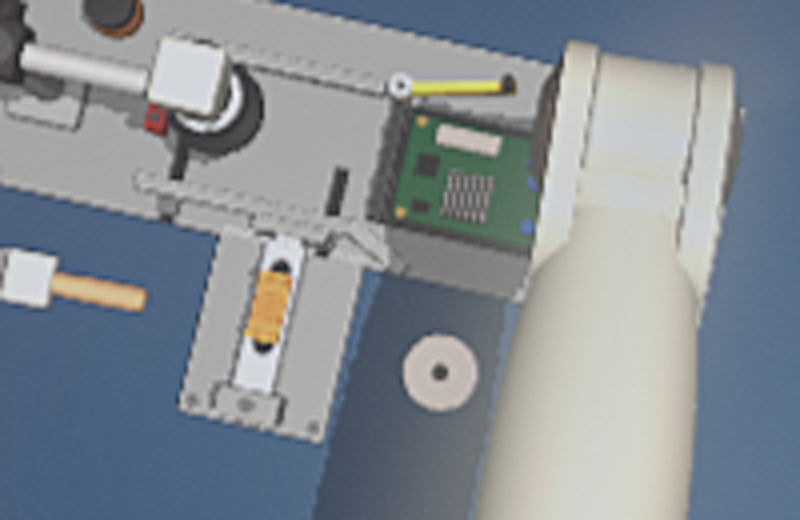

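View pics/side20.png

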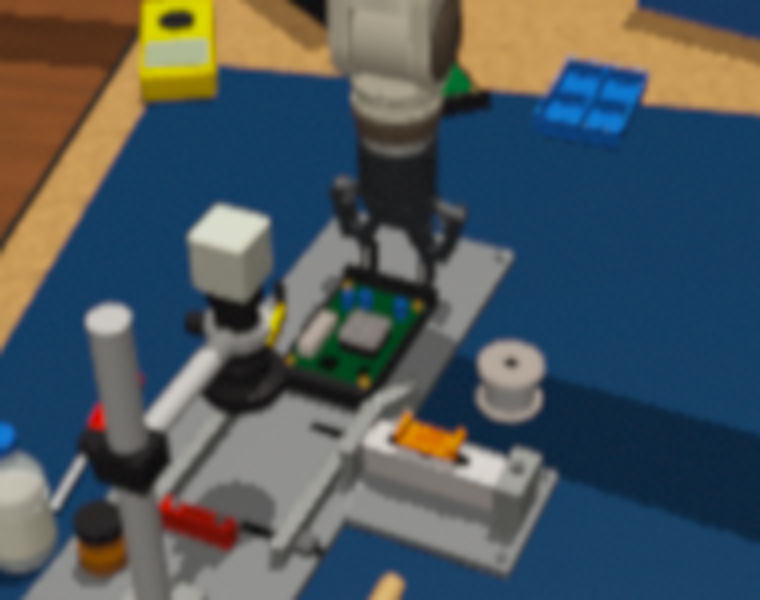

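```bash
python3 - <<'E'
from h import *
p=pickle.load(open("pics/top20.pkl","rb"))
z=lambda u,v:(180+(u-1.5)/4,150+(v-1.5)/4)
for u,v in((408,98),(385,97),(369,218)): print(tost(back(p,z(u,v),.036)))
E
```

```text
[ 54.4 -15.5]
[51.2  2.7]
[-46.8  -6.8]
```

Request:
{"op": "servo_tool", "data": {
  "motion": [
    [[-6,0,0,0,0,0],[-6,0,0,0,0,0],[-6,0,0,0,0,0],[-6,0,0,0,0,0],[0,0,0,0,0,0]]
  ]
}}

```text
time: 30.2
ee_pos: [0.5335, -0.0707, 0.034]
tcp_rot: [180.0, 0.1, -103.7]
wrist_force: [-0.7, -0.1, -0.3]
opening: 0.0502
```

```bash
python3 - <<'E'
from h import *
state(); snap("top",21,(180,150,380,280),4)
E
```

```text
30.2 st [  -0.6 -161.6] z 0.034 rot [ 1.7996e+02  1.1000e-01 -1.0369e+02] F [-0.7 -0.1 -0.3] open 0.0502
```

View pics/top21.png

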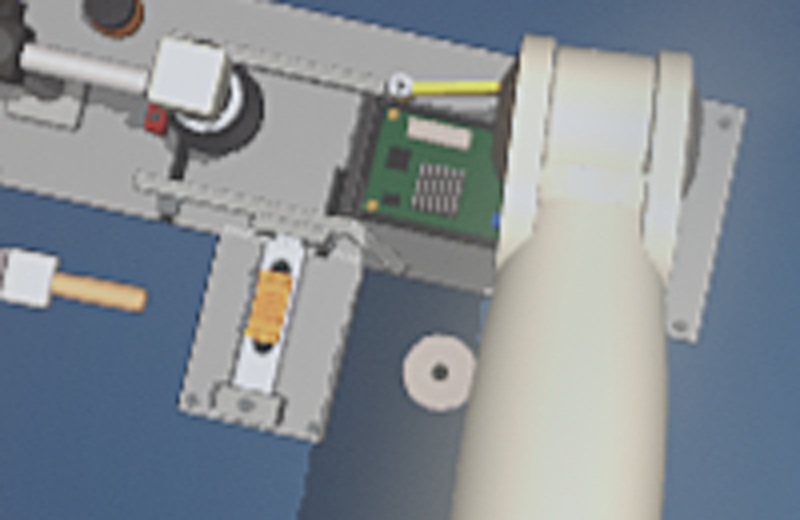

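Request:
{"op": "servo_tool", "data": {
  "motion": [
    [[-6,0,0,0,0,0],[-6,0,0,0,0,0],[-6,0,0,0,0,0]]
  ]
}}

```text
time: 30.55
ee_pos: [0.5376, -0.0538, 0.034]
tcp_rot: [180.0, 0.1, -103.8]
wrist_force: [-0.3, -2.5, -1.7]
opening: 0.0502
```

Request:
{"op": "servo_tool", "data": {
  "motion": [
    [[-8,0,0,0,0,0],[-8,0,0,0,0,0],[-8,0,0,0,0,0]]
  ]
}}

```text
time: 30.85
ee_pos: [0.5434, -0.0301, 0.034]
tcp_rot: [180.0, 0.1, -103.7]
wrist_force: [0.9, -1.2, -1.1]
opening: 0.0499
```

Request:
{"op": "servo_tool", "data": {
  "motion": [
    [[-8,0,0,0,0,0],[-8,0,0,0,0,0],[-8,0,0,0,0,0]]
  ]
}}

```text
time: 31.15
ee_pos: [0.5492, -0.0069, 0.0341]
tcp_rot: [180.0, 0.1, -103.7]
wrist_force: [-0.9, -1.6, -2.0]
opening: 0.05
```

```bash
python3 - <<'E'
from h import *
state(); snap("top",22,(180,150,380,280),4);snap("wrist",22)
E
```

```text
31.15 st [ -0.3 -95.9] z 0.0341 rot [ 1.7997e+02  6.0000e-02 -1.0374e+02] F [-0.9 -1.6 -2. ] open 0.05
```

View pics/top22.png

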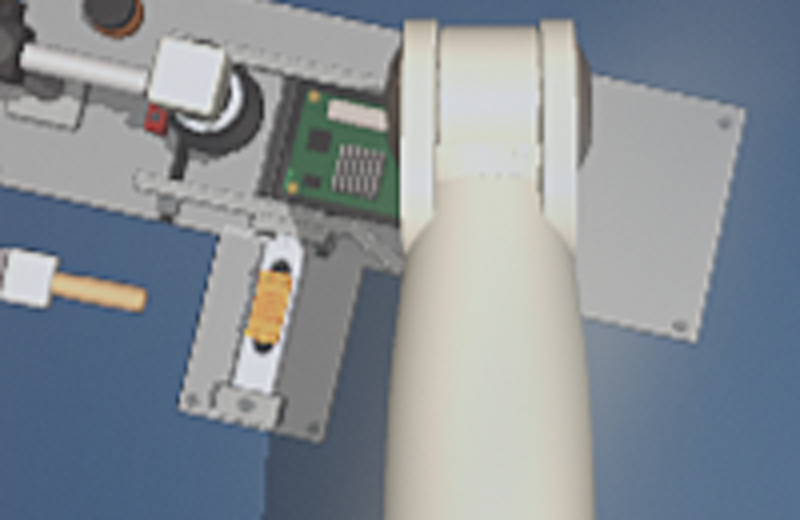

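View pics/wrist22.png

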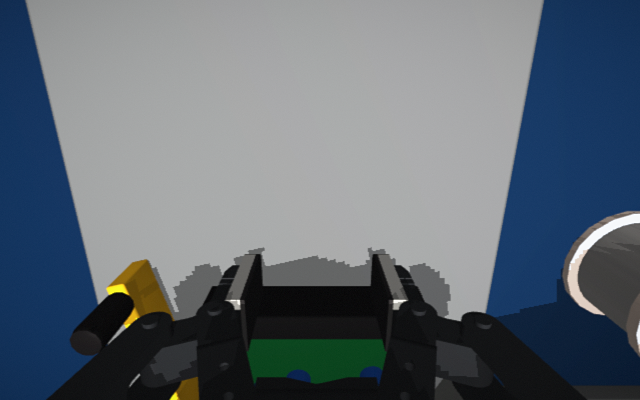

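Request:
{"op": "servo_tool", "data": {
  "motion": [
    [[-8,0,0,0,0,0],[-8,0,0,0,0,0],[-8,0,0,0,0,0],[-8,0,0,0,0,0]]
  ]
}}

```text
time: 31.65
ee_pos: [0.5568, 0.0239, 0.0343]
tcp_rot: [180.0, 0.0, -103.8]
wrist_force: [-0.6, -3.2, 1.0]
opening: 0.05
```

Request:
{"op": "servo_tool", "data": {
  "motion": [
    [[-8,0,0,0,0,0],[-8,0,0,0,0,0],[-8,0,0,0,0,0],[-6,0,0,0,0,0],[0,0,0,0,0,0]]
  ]
}}

```text
time: 32.15
ee_pos: [0.564, 0.0537, 0.0342]
tcp_rot: [180.0, 0.1, -103.7]
wrist_force: [-0.2, -0.0, 0.4]
opening: 0.0501
```

```bash
python3 - <<'E'
from h import *
state(); snap("top",23,(180,150,380,280),4);snap("side",23,(230,130,420,280),4)
E
```

```text
32.15 st [ -0.1 -33.5] z 0.0342 rot [ 1.7996e+02  1.1000e-01 -1.0369e+02] F [-0.2 -0.   0.4] open 0.0501
```

View pics/top23.png

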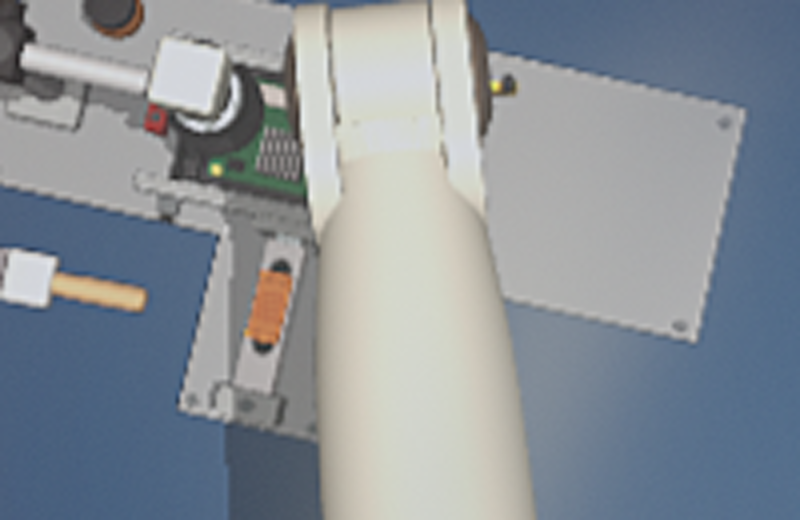

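View pics/side23.png

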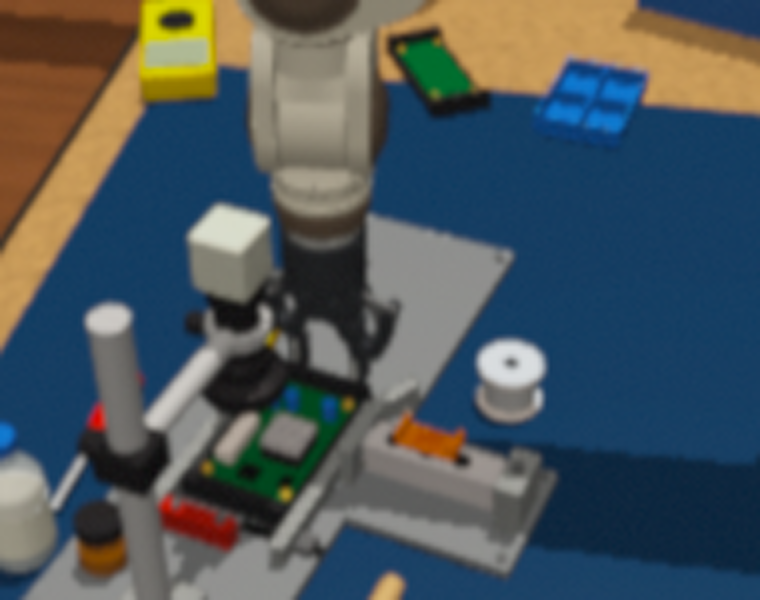

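Request:
{"op": "servo_tool", "data": {
  "motion": [
    [[-5,0,0,0,0,0],[-5,0,0,0,0,0],[-4,0,0,0,0,0],[-3,0,0,0,0,0]]
  ]
}}

```text
time: 32.65
ee_pos: [0.5678, 0.0694, 0.0341]
tcp_rot: [180.0, 0.1, -103.7]
wrist_force: [-0.7, -2.7, -0.8]
opening: 0.0499
```

Request:
{"op": "servo_tool", "data": {
  "motion": [
    [[-2,0,0,0,0,0],[-2,0,0,0,0,0],[0,0,0,0,0,0]]
  ]
}}

```text
time: 32.95
ee_pos: [0.5688, 0.0733, 0.0343]
tcp_rot: [180.0, 0.1, -103.7]
wrist_force: [-0.4, -0.2, -0.2]
opening: 0.0502
```

Request:
{"op": "servo_tool", "data": {
  "motion": [
    [[-2,0,0,0,0,0],[0,0,0,0,0,0]]
  ]
}}

```text
time: 33.15
ee_pos: [0.5693, 0.0751, 0.0343]
tcp_rot: [180.0, 0.1, -103.7]
wrist_force: [0.7, -1.0, -0.3]
opening: 0.0501
```

Request:
{"op": "servo_tool", "data": {
  "motion": [
    [[-2,0,0,0,0,0],[0,0,0,0,0,0]]
  ]
}}

```text
time: 33.35
ee_pos: [0.5696, 0.0762, 0.0343]
tcp_rot: [180.0, -0.0, -103.8]
wrist_force: [-1.9, -6.7, -0.3]
opening: 0.0498
```

Request:
{"op": "servo_tool", "data": {
  "motion": [
    [[-1.5,0,0,0,0,0],[0,0,0,0,0,0]]
  ]
}}

```text
time: 33.55
ee_pos: [0.5696, 0.0763, 0.0343]
tcp_rot: [180.0, -0.2, -103.8]
wrist_force: [-3.7, -13.8, 3.5]
opening: 0.0502
```

Request:
{"op": "servo_tool", "data": {
  "motion": [
    [[-1.5,0,0,0,0,0],[0,0,0,0,0,0]]
  ]
}}

```text
time: 33.75
ee_pos: [0.5696, 0.0764, 0.0343]
tcp_rot: [180.0, -0.4, -103.9]
wrist_force: [-5.8, -21.4, 5.7]
opening: 0.0502
```

Request:
{"op": "servo_tool", "data": {
  "motion": [
    [[5,0,0,0,0,0],[12,0,0,0,0,0],[20,0,0,0,0,0],[0,0,-40,0,0,0],[0,0,-45,0,0,0]]
  ]
}}

```text
time: 34.25
ee_pos: [0.5602, 0.0429, 0.1186]
tcp_rot: [179.8, 0.0, -103.8]
wrist_force: [1.4, 0.3, 0.4]
opening: 0.0498
```

Request:
{"op": "servo_tool", "data": {
  "motion": [
    [[0,0,-15,0,0,0],[14,-35,0,0,0,0],[14,-35,0,0,0,0],[14,-35,0,0,0,0],[4,-10,0,0,0,0]]
  ],
  "gripper": 0
}}

```text
time: 34.75
ee_pos: [0.6643, -0.0304, 0.1329]
tcp_rot: [180.0, 0.1, -103.8]
wrist_force: [-1.2, -0.1, 0.1]
opening: -0.0
```

```bash
python3 - <<'E'
from h import *
state(); snap("wrist",24); snap("top",24,(180,150,380,280),4)
E
```

```text
34.75 st [117.1 -91.8] z 0.1329 rot [ 1.7997e+02  7.0000e-02 -1.0383e+02] F [-1.2 -0.1  0.1] open -0.0
```

View pics/wrist24.png

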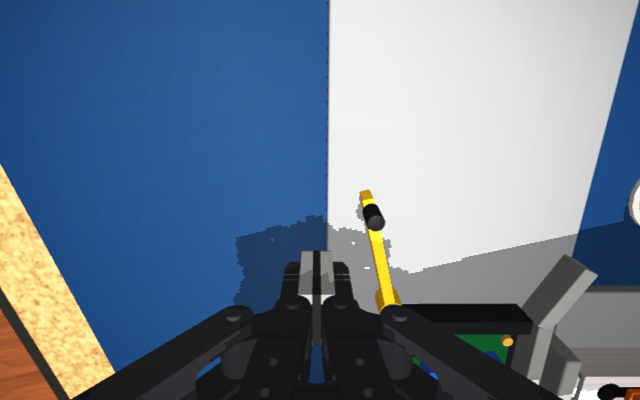

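View pics/top24.png

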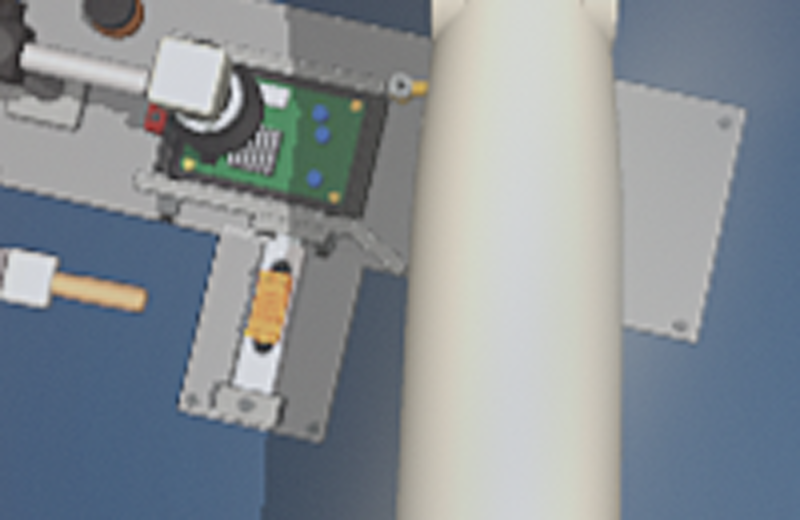

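```bash
python3 - <<'E'
from h import *
p=pickle.load(open("pics/wrist24.pkl","rb"))
print('peg top',tost(back(p,(376,222),.060)),'base',tost(back(p,(371,207),.036)))
a=1
# path of finger centre
for th in np.arange(-.2,1.60,.15):
    pk=np.array([61-86*np.sin(th),-8-86*np.cos(th)]); D=6+14*max(np.cos(th),0)+11*max(np.sin(th),0); f=pk+D*np.array([np.cos(th),-np.sin(th)])
    print(round(th,2),pk.round(1),f.round(1))
q=pickle.load(open("pics/top24.pkl","rb"))
z=lambda u,v:(180+(u-1.5)/4,150+(v-1.5)/4)
for u,v in((387,97),(357,217)): print('rear',tost(back(q,z(u,v),.036)))
E
```

```text
peg top [ 82.1 -91.6] base [ 81.6 -92.7]
-0.2 [ 78.1 -92.3] [ 97.4 -88.4]
-0.05 [ 65.3 -93.9] [ 85.3 -92.9]
0.1 [ 52.4 -93.6] [ 73.3 -95.7]
0.25 [ 39.7 -91.3] [ 61.3 -96.8]
0.4 [ 27.5 -87.2] [ 48.9 -96.2]
0.55 [ 16.  -81.3] [ 36.2 -93.7]
0.7 [  5.6 -73.8] [ 23.8 -89.1]
0.85 [ -3.6 -64.8] [ 11.9 -82.4]
1.0 [-11.4 -54.5] [  1.  -73.7]
1.15 [-17.5 -43.1] [ -8.6 -63. ]
1.3 [-21.9 -31. ] [-16.4 -50.6]
1.45 [-24.4 -18.4] [-22.1 -36.8]
rear [51.5  1.1]
rear [-48.1   2.7]
```

Request:
{"op": "servo_tool", "data": {
  "motion": [
    [[0,0,30,0,0,0],[0,0,30,0,0,0],[0,0,13,0,0,0],[0,0,0,0,0,0]]
  ]
}}

```text
time: 35.25
ee_pos: [0.6606, -0.0275, 0.0593]
tcp_rot: [179.8, 0.0, -103.7]
wrist_force: [-0.4, -0.3, -0.2]
opening: -0.0001
```

Request:
{"op": "servo_tool", "data": {
  "motion": [
    [[-1.8,9.8,0,0,0,0],[-1.8,9.8,0,0,0,0],[4.5,12.1,0,0,0,0],[2.8,12,0,0,0,0],[0,0,0,0,0,0]]
  ]
}}

```text
time: 35.75
ee_pos: [0.6182, -0.021, 0.063]
tcp_rot: [-179.9, 0.1, -103.7]
wrist_force: [-0.2, -0.8, 0.6]
opening: 0.0003
```

```bash
python3 - <<'E'
from h import *
state(); snap("wrist",25)
E
```

```text
35.75 st [ 70.1 -93.4] z 0.063 rot [-1.7993e+02  9.0000e-02 -1.0373e+02] F [-0.2 -0.8  0.6] open 0.0003
```

View pics/wrist25.png

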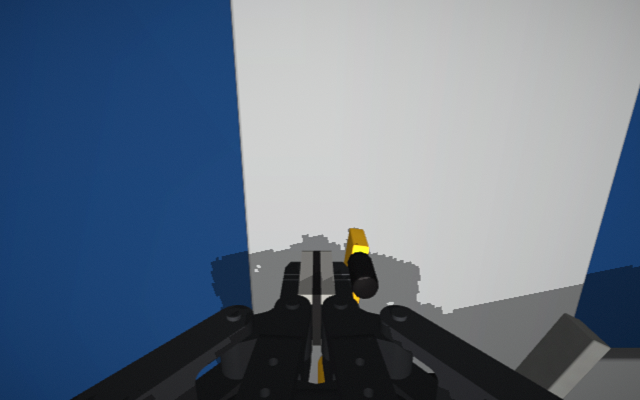

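Request:
{"op": "servo_tool", "data": {
  "motion": [
    [[2.5,10,0,0,0,0],[0,12,0,0,0,0],[-2.5,12.7,0,0,0,0],[-4.6,12.4,0,0,0,0]]
  ]
}}

```text
time: 36.2
ee_pos: [0.5739, -0.0058, 0.0614]
tcp_rot: [180.0, 0.1, -103.8]
wrist_force: [1.0, -0.7, -0.6]
opening: 0.0001
```

Request:
{"op": "servo_tool", "data": {
  "motion": [
    [[-6.7,11.9,0,0,0,0],[-8.7,10.9,0,0,0,0],[0,0,0,0,0,0]]
  ]
}}

```text
time: 36.5
ee_pos: [0.5549, 0.0161, 0.0613]
tcp_rot: [179.9, 0.1, -103.7]
wrist_force: [0.9, -0.1, 0.4]
opening: -0.0001
```

```bash
python3 - <<'E'
from h import *
state(); snap("wrist",26)
E
```

```text
36.5 st [ -0.1 -72.1] z 0.0613 rot [ 1.7995e+02  7.0000e-02 -1.0366e+02] F [ 0.9 -0.1  0.4] open -0.0001
```

View pics/wrist26.png

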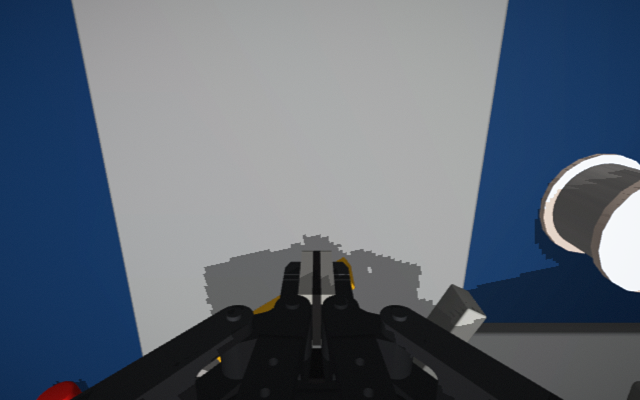

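Request:
{"op": "servo_tool", "data": {
  "motion": [
    [[-10.7,9.6,0,0,0,0],[-12.4,7.8,0,0,0,0],[-13.8,5.7,0,0,0,0],[-6,2,0,0,0,0],[0,0,0,0,0,0]]
  ]
}}

```text
time: 37.05
ee_pos: [0.5416, 0.0636, 0.0612]
tcp_rot: [180.0, 0.1, -103.6]
wrist_force: [-0.3, -0.1, -0.7]
opening: -0.0001
```

Request:
{"op": "servo_tool", "data": {
  "motion": [
    [[-5,1,0,0,0,0],[-3,0,0,0,0,0],[0,0,0,0,0,0]]
  ]
}}

```text
time: 37.35
ee_pos: [0.5423, 0.0688, 0.0611]
tcp_rot: [179.9, -0.2, -103.8]
wrist_force: [-2.6, -9.4, 2.9]
opening: 0.0001
```

```bash
python3 - <<'E'
from h import *
state(); snap("wrist",27)
E
```

```text
37.35 st [-24.8 -23.8] z 0.0611 rot [ 1.7995e+02 -1.5000e-01 -1.0382e+02] F [-2.6 -9.4  2.9] open 0.0001
```

View pics/wrist27.png

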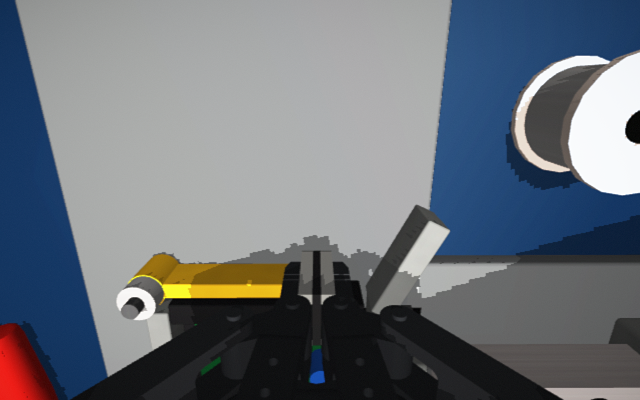

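Request:
{"op": "servo_tool", "data": {
  "motion": [
    [[8,0,0,0,0,0],[20,0,0,0,0,0],[20,0,-30,0,0,0],[30,0,-40,0,0,0],[30,0,-40,0,0,0]]
  ]
}}

```text
time: 37.9
ee_pos: [0.5163, -0.0357, 0.1721]
tcp_rot: [179.9, 0.1, -103.7]
wrist_force: [1.1, 0.7, -0.2]
opening: 0.0001
```

Request:
{"op": "servo_tool", "data": {
  "motion": [
    [[30,20,-30,0,0,0],[30,30,-30,0,0,0],[40,25,0,0,0,0],[40,20,0,0,0,0],[0,0,0,0,0,0]]
  ]
}}

```text
time: 38.4
ee_pos: [0.3904, -0.1503, 0.2308]
tcp_rot: [-179.9, 0.0, -104.0]
wrist_force: [-0.1, 0.3, 0.4]
opening: 0.0
```

```bash
python3 - <<'E'
from h import *
state(); snap("wrist",28); snap("top",28,(150,120,380,280),3.4); snap("side",28,(215,160,385,310),4)
E
```

```text
38.4 st [-121.2 -272.4] z 0.2308 rot [-1.7994e+02  2.0000e-02 -1.0402e+02] F [-0.1  0.3  0.4] open 0.0
```

View pics/top28.png

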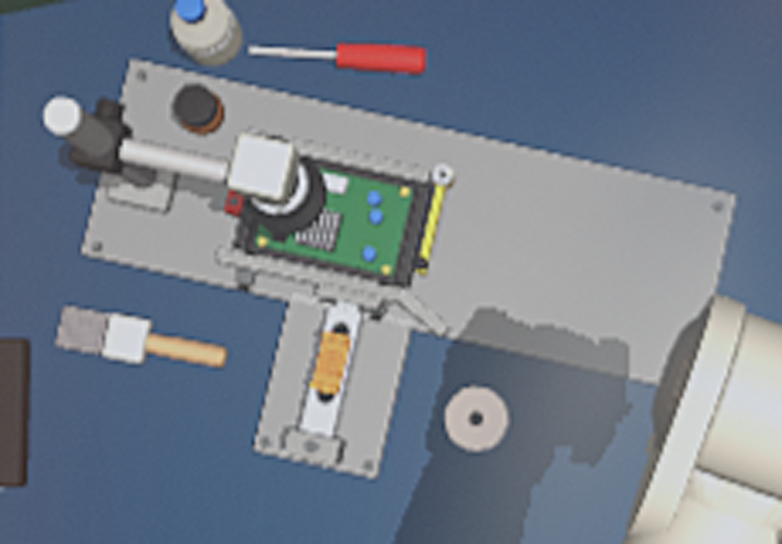

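View pics/side28.png

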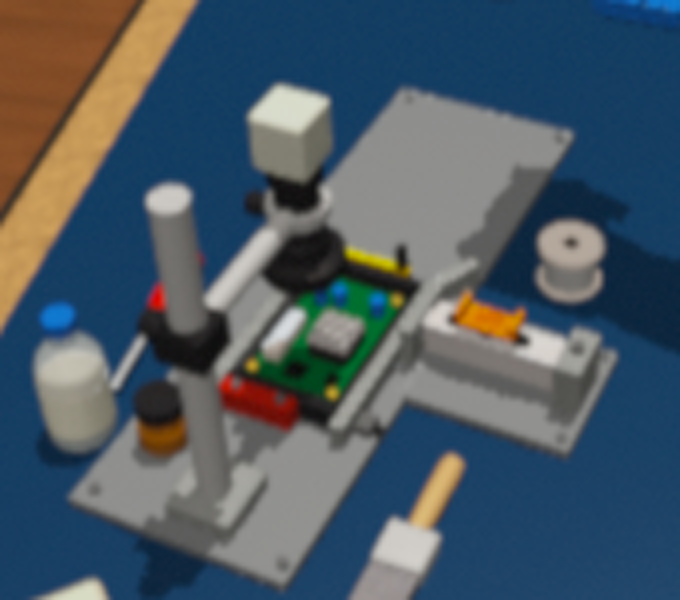

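View pics/wrist28.png

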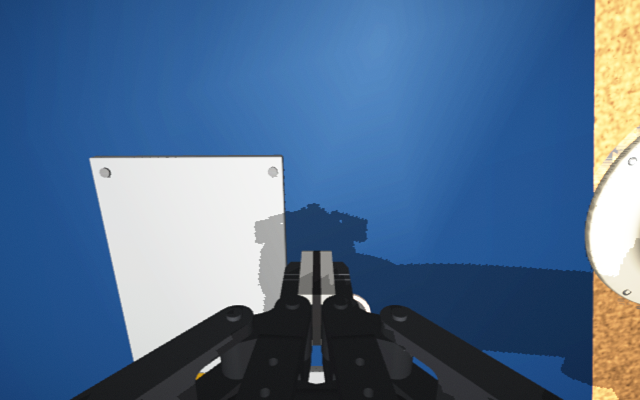

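```bash
python3 - <<'E'
from h import *
q=pickle.load(open("pics/top28.pkl","rb"))
z=lambda u,v:(150+(u-1.2)/3.4,120+(v-1.2)/3.4)
pk=tost(back(q,z(422,269),.060)); po=tost(back(q,z(443,175),.046)); print('peg',pk,'post',po,'angle',np.arctan2(61-pk[0],-8-pk[1]))
print('pad',tost(back(q,z(330,363),.067)))
for u,v in((434,182),(410,285)): print('rear corner',tost(back(q,z(u,v),.036)))
a=pickle.load(open("pics/top0.pkl","rb"))
# bystanders unchanged?
for n,b in (("spool",(275,228,305,258)),("driver",(220,128,278,145)),("ipa",(195,112,225,142)),("brush",(162,205,220,232)),("flux",(196,140,220,162)),("bank",(132,215,162,268)),("parts",(420,225,478,272)),("spare",(428,165,490,215))):
    print(n,track(a,q,b,10))
E
```

```text
peg [-30.9 -10.8] post [61.3 -8.9] angle 1.5403378493681399
pad [-134.4   51.4]
rear corner [54.4 -1.3]
rear corner [-45.9  -1.2]
spool (0.0, 0.0, 0.988)
driver (0.0, 0.0, 0.998)
ipa (0.0, 0.0, 0.999)
brush (0.0, 0.0, 1.0)
flux (0.0, 0.0, 0.999)
bank (0.0, 0.0, 1.0)
parts (0.0, 0.0, 0.976)
spare (0.0, 0.0, 0.999)
```

```bash
python3 - <<'E'
from workcell import bot
print(bot.job_done())
E
```

```text
the job is handed in; nothing more can be done
None
```

I changed the lane over and handed the job in at about 38.5 s. The hand-in gives no verdict, and two events on the way may count against the run.

**Final state, from the last pictures and forces:**

| Item | Measured | Wanted |
|---|---|---|
| Guide | 29.8 mm (wrist view), 30.4 mm (top view) | 30 ± 3 mm |
| Button | felt to pop up at the second hole (pad pushed back up on the tip) | up |
| Carrier rear edge | y about -1 mm, so the centre is about 84 mm; it took about 21 N against the red stop | centre 79 to 89 mm |
| Gate | about 1.54 rad, pushed until it took about 9 N at its limit | above 1.45 rad |
| Bystanders | no shift seen in the top picture | under 20 mm |

The robot was clear of everything and the arm kept well away from the camera throughout.

**What went wrong or disagreed:**
- **First move:** I turned the last joint the wrong way and it reached its limit. The arm folded back towards its base and the wrist force peaked at about 87 N, with no lasting contact.
- **First button slides:** pushing the button with the fingertips pressed fully down jammed, up to about 100 N at the wrist. I then pressed lighter, dragged it out of the first hole, lifted, and pushed on the pad's rib, which worked.
- **Carrier sideways position:** the last top picture put the rear of the carrier at x of about +4 mm, while an earlier one gave about +2 mm. The rails allow only about ±2 mm, so I take the difference as reading error.

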